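# Change the gas canister of the purge unit

### The job

Change the canister of the purge unit: turn out the empty one and fit a full one from the bench, lugs in the slots, pushed down and turned clockwise to the stop. Full and empty canisters stand mixed on the bench and look alike, so tell them by weight: stand every empty one upright on the floor of the returns tray, and leave the spare full ones standing upright on the bench. Leave the lens case and the roll of tape where they are.

Things in the scene. Friction and masses are not known exactly. Their poses are not given: they have to be found in the camera images.
- can_a_grip (a point): Refill canister, upright, exactly like can_g to the eye (sizes there). This point: middle of its grip bar, 87 mm above its underside; x along the bar, z up; a half turn changes nothing. Loose on the bench or absent. Only its weight tells whether it is full (365 to 435 g) or empty (145 to 175 g).
- can_b_grip (a point): Refill canister, upright, exactly like can_g to the eye (sizes there). This point: middle of its grip bar, 87 mm above its underside; x along the bar, z up; a half turn changes nothing. Loose on the bench or absent. Only its weight tells whether it is full (365 to 435 g) or empty (145 to 175 g).
- can_c_grip (a point): Refill canister, upright, exactly like can_g to the eye (sizes there). This point: middle of its grip bar, 87 mm above its underside; x along the bar, z up; a half turn changes nothing. Loose on the bench or absent. Only its weight tells whether it is full (365 to 435 g) or empty (145 to 175 g).
- can_d_grip (a point): Refill canister, upright, exactly like can_g to the eye (sizes there). This point: middle of its grip bar, 87 mm above its underside; x along the bar, z up; a half turn changes nothing. Loose on the bench or absent. Only its weight tells whether it is full (365 to 435 g) or empty (145 to 175 g).
- can_e_grip (a point): Refill canister, upright, exactly like can_g to the eye (sizes there). This point: middle of its grip bar, 87 mm above its underside; x along the bar, z up; a half turn changes nothing. Loose on the bench or absent. Only its weight tells whether it is full (365 to 435 g) or empty (145 to 175 g).
- can_f_grip (a point): Refill canister, upright, exactly like can_g to the eye (sizes there). This point: middle of its grip bar, 87 mm above its underside; x along the bar, z up; a half turn changes nothing. Loose on the bench or absent. Only its weight tells whether it is full (365 to 435 g) or empty (145 to 175 g).
- can_g_grip (a point): Empty refill canister (145 to 175 g), locked in the purge unit's socket at the start. Aluminium body 60 mm in diameter, 64 mm tall; black cap on top; on the cap an upright orange grip bar 46 mm long, 14 mm thick, 30 mm tall; 102 mm tall in all. This point: middle of the bar, 87 mm above the underside; x along the bar, z up; a half turn changes nothing.
- can_g_lug (a point): Tip of one of the two bayonet lugs of can_g, which every canister has: they stand out of the body on opposite sides, in line with the grip bar, 10 mm wide, reaching 34 mm from the axis, 40 to 48 mm above the underside.
- can_g_cap (a point): Centre of the top of can_g's cap, 72 mm above the underside. Every canister's cap is 72 mm in diameter and 8 mm thick (its underside 64 mm above the canister's), wider than the body and the lugs; the grip bar stands on it.
- purge_unit: Bench purge-gas unit, fixed: white box 170 mm (x) by 190 mm (y), 90 mm tall, gauge on its front (-x) face, an upright bayonet socket in the middle of its top. Origin: centre of its underside, z up. A canister goes down into the socket (2 mm play all round) and, held down, turns 60 degrees clockwise, seen from above, to a hard stop; held down and turned 60 degrees back, to another stop, it is free.
- socket (a point): Centre of the socket's mouth, on top of its collar, 90 mm above the bench. Pressed fully down, a canister's cap lies on the collar, the middle of its grip bar 23 mm above this point. Locked and let go, its lugs rise into notches and the cap floats on the sprung seat, about 4 mm above the collar if full, 9 mm if empty.
- slot (a point): One of two opposite lug slots in the collar, 14 mm wide, marked yellow, 34 mm from the socket's axis, 60 degrees counter-clockwise (seen from above) of the unit's x axis. A canister enters or leaves only with its grip bar on the line of the slots.
- lock_mark (a point): One of two opposite green marks on the collar, on the unit's x axis: locked at the stop, the grip bar lies along this line (along the unit's x axis), with up to 0.1 rad of play.
- seat (a joint): Sprung seat under the canister in the socket: 0 at the top, metres down, 0.012 with the cap on the collar. It carries the weight: 0.4 N start it down, then 0.45 N per mm, so about 0.0025 under an empty and 0.008 under a full canister. The lugs pass between slot and notch only from 0.010 down (about 5 N, weight included).
- returns_tray: Returns tray, fixed: open square steel tray, 140 by 140 mm inside, walls 3 mm thick and 30 mm tall, floor 3 mm thick; low wire handles on its x sides. Origin: centre of its underside, x and y along its sides. Up to four canisters fit upright, two by two, nearly touching; their caps reach over the walls.
- lens_case: bystander: white lens case 62 x 46 x 38 mm, origin at the centre of its underside
- tape_roll: bystander: yellow roll of tape lying flat, 84 mm in diameter, 19 mm tall, origin at the centre of its underside
There are look-alikes about, which are no part of the job. What is shaped like the part that bears can_e_grip but green is not meant.

How it is judged:
By the outcome, as a careful person would: the job done as asked, in the order asked, and still so for the second after the job is handed in, with the robot touching nothing.
Of can_a, can_b, can_c, can_d, can_e, can_f only 4 to 5 are there at a start; the rules pass over those that are not, and their reading is None.
At some moment in a run one of can_a, can_b, can_c, can_d, can_e, can_f may be knocked a few centimetres aside while the robot is not near it.
It also fails if it takes over 210 s, if anything falls off the work surface, if the arm or the gripper's body presses on something with over 40 N, if the wrist force passes 120 N, or if a joint passes its speed limit or range.

### The arm

A 6-joint arm with a two-finger parallel gripper is mounted at the origin on the work surface. World frame = base frame: x ahead of the robot, y to its left, z up, the work surface at z = 0. Lengths are in m, angles in rad, forces in N, time in s.
With the tool pointing down it reaches from about 0.35 to 0.975 m from the base axis. Payload 4.9 kg.
Tool frame: the origin (TCP) lies midway between the tips of the shut fingers; the grasp point (between the pads) lies 19 mm behind it; z points along the fingers, x is the direction in which the jaws open and shut, and the axes are right-handed (so a half turn about z gives the same grasp; the last joint's range is limited). The gripper opens to 85 mm and grips with 20 to 120 N. Pads are 22 mm wide; open, the fingers measure 114 mm over their backs; the gripper's body (76 mm by 85 mm) begins 54 mm behind the grasp point. The pads swing forward as they close: fully open they stand 13 mm farther back than shut.
Start: joints at [1.204, 0.053, 1.613, -0, 1.476, -0.119], TCP at [0.153, 0.606, 0.231] pointing down, gripper open.
Joint ranges: [-3.01, 3.01], [-1.01, 2.22], [0.06, 2.58], [-1.02, 4.17], [0.09, 2.62], [-3.14, 3.14]. Speed limits (rad/s): [2.57, 2.57, 3.14, 3.14, 3.14, 3.14].

### API

Orientations are given as a rotation vector (axis times angle).
In Python, from station import ctrl gives the robot as it stands.
- The arm moves only by the tool step_arm, never from a script. Its argument "increments" is text: rows parted by semicolons, each of 6 numbers parted by spaces: the shift along the tool's x, y, z as a fraction of full scale, then the turn, a rotation vector about the tool's x, y, z as a fraction of full scale. In form: x y z rx ry rz; .... A call has 1 to 12 rows; each row shifts and turns the commanded pose from where the row before left it, along the tool's axes as they then stand; what a row does not reach is not made up. Full scale, the value 1, is 0.025 m for a shift and 0.1 rad for a turn. A row lasts 1/12 s, in which the tool goes at most 41.7 mm and 7.16 degrees, less where a joint would pass 70% of its speed; a pose out of reach is approached as far as the arm can. A call with a number of a shift or a turn outside -1 to 1 is refused whole. A call with a gripper value outside its range is refused whole. "fingers" is the opening, from -1 (shut) to 1 (fully open), so that 0 is half open, set as the call begins (left out, the last holds). The fingers move at their own pace and stop on an object; "newtons" is the grip in N (left out, the last holds). Time passes only in rows, so rows that do not move let the fingers close. It gives the time, the measured TCP pose, the force and the opening at its end, in the units of the state.
- ctrl.get_obs(): the state, without advancing time (a new reading comes with each control period).
- ctrl.get_image(name): name is "scene" or "top" or "wrist"; returns a dict with "pixels" (384x512x3 uint8, red, green, blue), "intrinsics" (3x3 intrinsics, pixels), "eye" and "orientation" of the camera in the world. Camera axes: x right, y down, z forward; pixel columns grow to the right and rows downward; lengths in m; the calibration is good to about 2 mm. A picture is of the moment at which its call begins. There is no depth.
- ctrl.finish_job(): hands the job in, once; it reports no verdict.
The state is a dict: "t": time; "q": joint angles; "dq": joint speeds; "effort": joint torques, N m; "tool_pos": TCP position; "tool_rot": TCP orientation; "contact_force": force on the tool from outside, world axes, zero at the start; "wrist_torque": the same for the moment, N m; "opening": finger opening in m.
Only numpy, scipy, OpenCV 4.12 (cv2) and the standard library are available. Lean on these libraries where they do the work, as an engineer would, in place of code of your own. Each camera call takes 0.05 s, during which the arm holds its last target.

## Working session

There is one attempt and no reset: what is moved stays moved. The work goes in short steps, Python scripts to look and compute and a tool call to move; the robot and the scene stay as the last step left them, time stands still between calls to the robot, and variables do not carry over. Pictures are saved under pics/ and viewed, and the job is handed in when it is done.

Besides the shell and the picture viewer there is one more tool, called after "Emit:" as a command line: name --argument value ..., lists and objects as JSON in quotes. step_arm: Moves the arm, as the interface text tells. Shift numbers are shares of 0.025 m and turn numbers shares of 0.1 rad, none past 1 either way. Its arguments: {"type":"object","properties":{"increments":{"type":"string"},"fingers":{"type":"number"},"newtons":{"type":"number"}},"required":["increments"]}

```bash
mkdir -p pics; ls; python3 - <<'E'
from station import ctrl
import cv2
o=ctrl.get_obs(); print(o)
for n in ["scene","top","wrist"]:
    d=ctrl.get_image(n); cv2.imwrite(f"pics/{n}0.png",d["pixels"][:,:,::-1]); print(n,d["intrinsics"],d["eye"],d["orientation"])
E
```

```text
pics
{'t': 0.0, 'q': array([ 1.20403448e+00,  5.33380650e-02,  1.61431610e+00, -1.20199992e-05,
        1.47598748e+00, -1.18999845e-01]), 'dq': array([ 1.31060866e-05, -7.02114533e-04,  2.26827708e-03,  8.92158031e-04,
       -1.53967089e-03, -4.94211071e-04]), 'effort': array([ 3.70554540e-05, -3.93698466e+01, -3.70163906e+01, -2.08922388e-04,
        7.23955629e-03,  3.35818413e-05]), 'tool_pos': array([0.15304731, 0.60532243, 0.23006146]), 'tool_rot': array([ 2.47806376,  1.92927104, -0.00274577]), 'contact_force': array([-0.21600331, -0.20997259, -0.53400192]), 'wrist_torque': array([-0.02425739, -0.0511538 ,  0.0355459 ]), 'opening': 0.08521606096399165}
scene [[351.04470631   0.         258.82682603]
 [  0.         351.04470631 184.46539128]
 [  0.           0.           1.        ]] [ 1.05981399 -0.56862385  0.83604131] [-2.20291207 -0.85815381  0.366854  ]
top [[476.70665086   0.         256.5701532 ]
 [  0.         476.70665086 184.5523929 ]
 [  0.           0.           1.        ]] [ 0.47758034 -0.0024878   1.48337337] [-2.21187939  2.17511015 -0.04507147]
wrist [[281.49398138   0.         257.39595717]
 [  0.         281.49398138 193.3419849 ]
 [  0.           0.           1.        ]] [0.07303207 0.62620852 0.37294764] [2.26551958 1.76426536 0.286056  ]
```

View pics/top0.png

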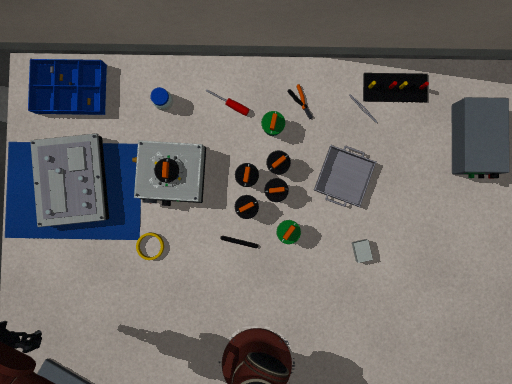

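View pics/scene0.png

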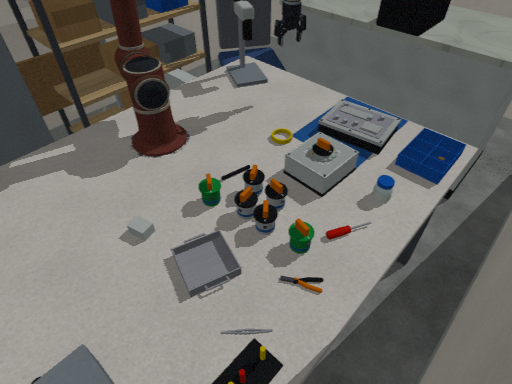

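View pics/wrist0.png

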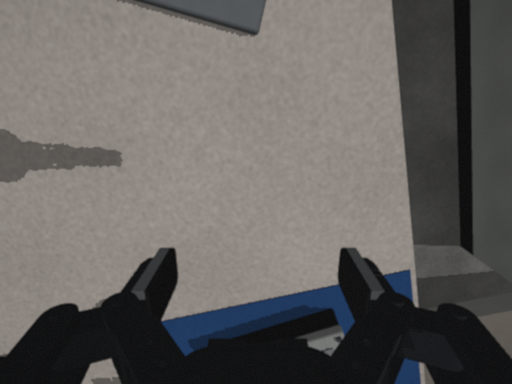

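```bash
cat > h.py <<'E'
import numpy as np, cv2
from scipy.spatial.transform import Rotation as R
from station import ctrl
def img(name,save=None):
    d=ctrl.get_image(name)
    if save: cv2.imwrite(f"pics/{save}.png",d["pixels"][:,:,::-1])
    return d
def ray(d,uv,z):
    K=d["intrinsics"]; v=np.linalg.inv(K)@np.array([uv[0],uv[1],1.]); v=R.from_rotvec(d["orientation"]).as_matrix()@v
    e=np.array(d["eye"]); return e+v*(z-e[2])/v[2]
def proj(d,p):
    c=R.from_rotvec(d["orientation"]).as_matrix().T@(np.array(p)-d["eye"]); c=d["intrinsics"]@c; return c[:2]/c[2]
def mask(d,lo,hi):
    return cv2.inRange(cv2.cvtColor(d["pixels"],cv2.COLOR_RGB2HSV),np.array(lo),np.array(hi))
def bars(d,z=0.098,amin=30):
    m=mask(d,(3,150,90),(14,255,255)); n,l,s,c=cv2.connectedComponentsWithStats(m); out=[]
    for i in range(1,n):
        if s[i,4]<amin: continue
        ys,xs=np.nonzero(l==i); P=np.array([ray(d,(x,y),z)[:2] for x,y in zip(xs,ys)])
        c_=P.mean(0); w,v=np.linalg.eigh(np.cov(P.T)); a=v[:,1]
        out.append((c[i].round(1),c_,np.degrees(np.arctan2(a[1],a[0]))%180,np.sqrt(w[::-1]*12),s[i,4]))
    return out
def yaw():
    o=ctrl.get_obs(); M=R.from_rotvec(o["tool_rot"]).as_matrix(); return np.degrees(np.arctan2(M[1,0],M[0,0]))
def plan(x=None,y=None,z=None,yawd=None):
    "total tool-axis shares to go to target; yawd = world direction of tool x (mod 180)"
    o=ctrl.get_obs(); M=R.from_rotvec(o["tool_rot"]).as_matrix(); p=o["tool_pos"]
    t=np.array([p[i] if v is None else v for i,v in enumerate((x,y,z))])
    Y=np.degrees(np.arctan2(M[1,0],M[0,0])); dy=0
    if yawd is not None: dy=(yawd-Y+90)%180-90
    print("pos",p.round(4),"yaw",round(Y,2),"tilt",M[:2,2].round(4),"op",round(o["opening"],4),"t",round(o["t"],2),"q",o["q"].round(2))
    s=M.T@(t-p)/0.025
    # turn: world yaw +dy about world z -> tool -dy about z
    M2=R.from_euler('z',dy,degrees=True).as_matrix()@M; s2=M2.T@(t-p)/0.025
    print("shift shares before turn",s.round(2),"| after turn",s2.round(2),"| turn rz shares",round(-np.radians(dy)/0.1,2), "alt", round(-np.radians(dy-np.sign(dy)*180)/0.1,2))
E
python3 - <<'E'
from h import *
d=img("top")
for b in bars(d): print(b[0],b[1].round(4),round(b[2],1),b[3].round(3),b[4])
big=cv2.resize(d["pixels"][90:260,120:400],None,fx=2.8,fy=2.8,interpolation=cv2.INTER_CUBIC); cv2.imwrite("pics/crop0.png",big[:,:,::-1])
s=img("scene")
for b in bars(s): print('scene',b[0],b[1].round(4),round(b[2],1),b[3].round(3),b[4])
cv2.imwrite("pics/crop1.png",cv2.resize(s["pixels"][110:300,160:380],None,fx=3,fy=3)[:,:,::-1])
E
```

```text
[300.8  93.5] [ 0.814  -0.1172] 19.2 [0.057 0.01 ] 68
[273.1 120.8] [ 0.7321 -0.0373] 167.8 [0.044 0.012] 59
[278.5 161.1] [ 0.6139 -0.0548] 130.1 [0.045 0.013] 71
[164.1 169.2] [0.5846 0.2785] 178.5 [0.043 0.014] 70
[246.1 173.9] [0.5748 0.039 ] 170.9 [0.045 0.014] 71
[276.1 189.4] [ 0.531 -0.049] 98.3 [0.045 0.013] 69
[246.1 206.3] [0.4805 0.0373] 118.6 [0.045 0.012] 65
[288.6 231.9] [ 0.4085 -0.0871] 145.3 [0.044 0.014] 72
scene [322.8 144.7] [0.5663 0.2942] 162.2 [0.057 0.029] 54
scene [275.6 187.6] [0.5844 0.0233] 168.1 [0.049 0.018] 49
scene [245.4 195.3] [ 0.5402 -0.0616] 97.9 [0.06  0.017] 46
scene [300.8 227.6] [ 0.7348 -0.0483] 166.9 [0.05  0.017] 43
```

View pics/crop0.png

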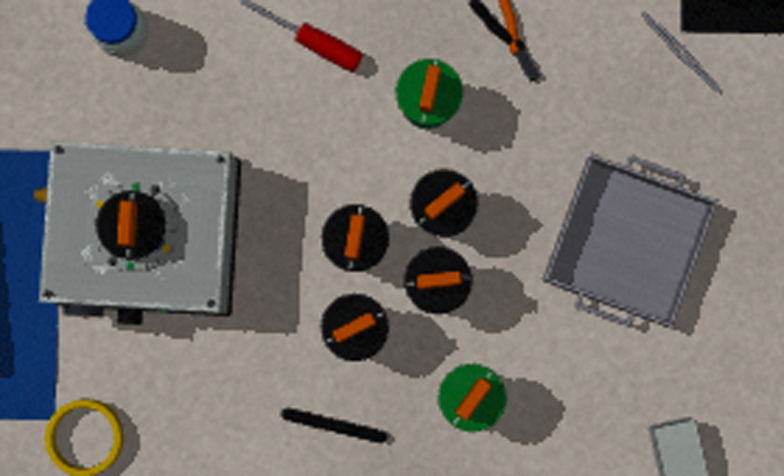

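View pics/crop1.png

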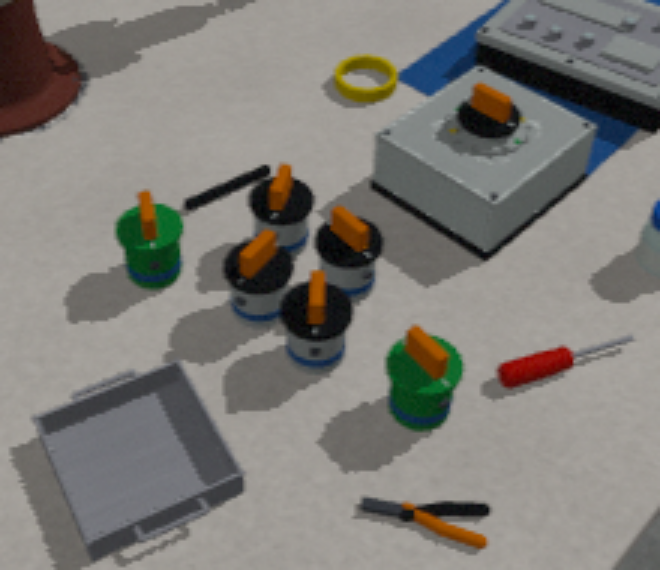

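```bash
python3 - <<'E'
from h import *
d=img("top")
for z in (0.131,):
  for b in bars(d,z):
    if abs(b[0][0]-164)<4: print(b[1].round(4),b[2],b[3])
for nm,lo,hi in (("green",(50,100,40),(80,255,255)),("yellow",(20,120,100),(33,255,255))):
    m=mask(d,lo,hi); n,l,s,c=cv2.connectedComponentsWithStats(m)
    for i in range(1,n):
        if 130<c[i][0]<205 and 140<c[i][1]<205: print(nm,c[i].round(1),s[i,4],ray(d,c[i],0.09).round(4))
# white box top
roi=cv2.resize(d["pixels"][130:215,120:215],None,fx=8,fy=8,interpolation=cv2.INTER_CUBIC); cv2.imwrite("pics/unit.png",roi[:,:,::-1])
roi=cv2.resize(d["pixels"][135:220,305:390],None,fx=7,fy=7,interpolation=cv2.INTER_CUBIC); cv2.imwrite("pics/tray.png",roi[:,:,::-1])
E
```

```text
[0.5818 0.2717] 179.23037549186702 [0.0421136  0.01353026]
green [168.2 156.4] 5 [0.6232 0.269  0.09  ]
green [166.2 184.3] 6 [0.5409 0.2728 0.09  ]
green [177. 200.] 1 [0.4956 0.2399 0.09  ]
yellow [133.  159.5] 2 [0.6124 0.3723 0.09  ]
yellow [135. 159.] 1 [0.6139 0.3665 0.09  ]
yellow [155.  162.2] 5 [0.6055 0.3074 0.09  ]
```

View pics/unit.png

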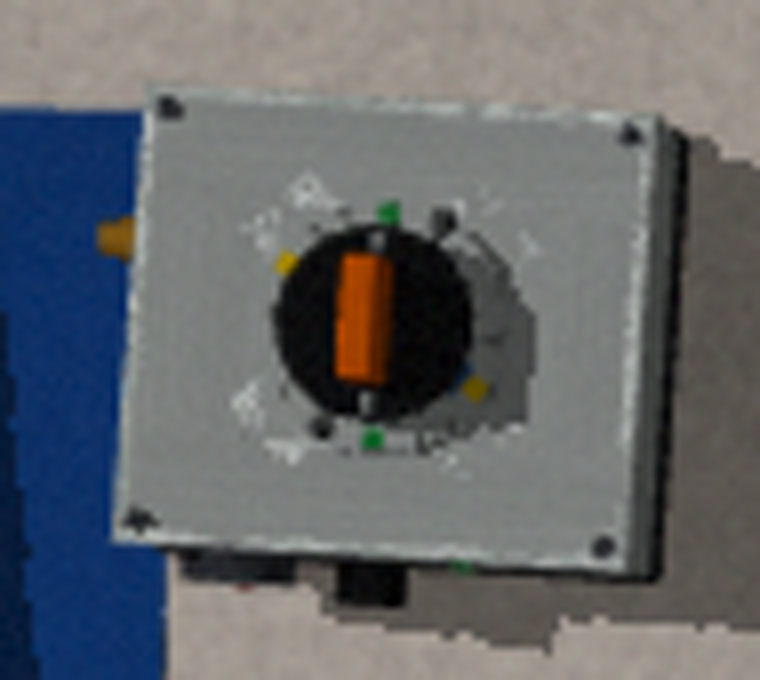

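View pics/tray.png

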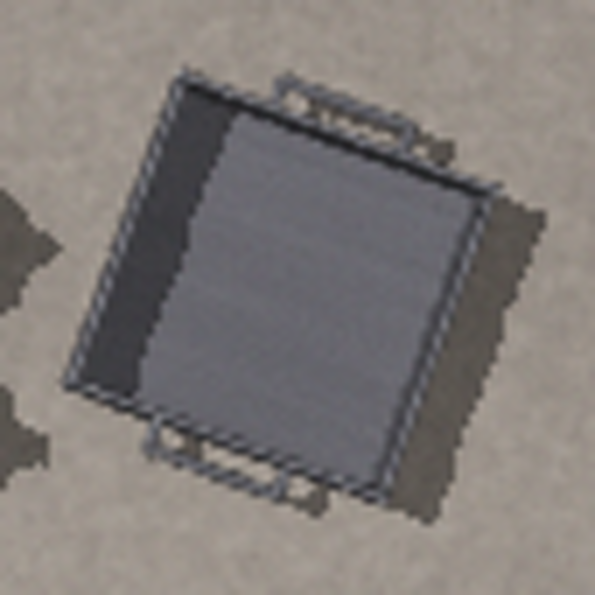

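```bash
python3 - <<'E'
from h import *
d=img("top")
f=lambda pts,z,ox,oy,s:np.array([ray(d,((x+.5)/s-.5+ox,(y+.5)/s-.5+oy),z) for x,y in pts])[:,:2]
U=lambda p:f(p,0.09,120,130,8)
ang=lambda v:np.degrees(np.arctan2(v[1],v[0]))
g=U([(389,213),(372,439)]);y=U([(288,264),(476,388)]);s=U([(171,108),(630,134),(604,546),(140,519)])
print(g,g.mean(0),ang(g[0]-g[1]),np.linalg.norm(g[0]-g[1])); print(y.mean(0),ang(y[0]-y[1]))
print(s.mean(0),ang(s[0]-s[3]),ang(s[1]-s[2]),ang(s[0]-s[1])-90,ang(s[3]-s[2])-90, s)
t=f([(183,75),(495,190),(382,499),(68,383)],0.03,305,135,7)
print(t,t.mean(0),ang(t[0]-t[3]),ang(t[1]-t[2]),ang(t[0]-t[1])-90,ang(t[3]-t[2])-90,[np.linalg.norm(t[i]-t[i-1]) for i in range(4)])
m=d; 
for b in [(273,123)]: print(ray(d,b,0.072))
plan(0.5818,0.2717,0.25,91)
E
```

```text
[[0.62380721 0.26906279]
 [0.54061839 0.27314603]] [0.5822128  0.27110441] -2.810049659291351 0.08328896452467052
[0.58218397 0.27058994] 57.66256555072845
[0.58211054 0.26902902] -2.6599185421803595 -2.2896374037012417 -2.3341875343196534 -2.363673246890073 [[0.66128528 0.35036908]
 [0.65438734 0.18114338]
 [0.50287205 0.18720141]
 [0.50989748 0.35740221]]
[[ 0.6716746  -0.2165001 ]
 [ 0.62342001 -0.35295674]
 [ 0.48788868 -0.30461127]
 [ 0.53605006 -0.16774739]] [ 0.57975834 -0.26045388] -19.771895668622204 -19.63185822951266 -19.47490649887547 -19.38658864356178 [np.float64(0.14412092632514154), np.float64(0.14473742055370162), np.float64(0.1438958823367024), np.float64(0.14509045456918732)]
[ 0.73010635 -0.03777428  0.072     ]
pos [0.1532 0.6058 0.231 ] yaw 75.8 tilt [-0.0002 -0.0004] op 0.0852 t 0.35 q [ 1.2   0.05  1.61  0.    1.48 -0.12]
shift shares before turn [-8.75 19.9  -0.76] | after turn [-13.66  16.91  -0.75] | turn rz shares -2.65 alt 28.76
```

Emit:
step_arm --increments "0 0 0 0 0 -0.69; 0 0 0 0 0 -0.69; 0 0 0 0 0 -0.68; 0 0 0 0 0 0" --fingers 0 --newtons 60

```text
t: 0.68
tool_pos: [0.1533, 0.6059, 0.2312]
tool_rot: [2.266, 2.176, -0.0]
contact_force: [-0.8, 0.2, 0.3]
opening: 0.0427
```

```bash
python3 - <<'E'
from h import *
plan(0.5818,0.2712,0.231,87.6)
E
```

```text
pos [0.1533 0.6059 0.2312] yaw 87.67 tilt [-0.0001 -0.0001] op 0.0427 t 0.68 q [ 1.2   0.05  1.61  0.    1.48 -0.33]
shift shares before turn [-1.268e+01  1.767e+01  1.000e-02] | after turn [-1.266e+01  1.769e+01  1.000e-02] | turn rz shares 0.01 alt -31.4
```

Emit:
step_arm --increments "-0.7 0.98 0 0 0 0; -0.7 0.98 0 0 0 0; -0.7 0.98 0 0 0 0; -0.7 0.98 0 0 0 0; -0.7 0.98 0 0 0 0; -0.7 0.98 0 0 0 0; -0.7 0.98 0 0 0 0; -0.7 0.98 0 0 0 0; -0.7 0.98 0 0 0 0; -0.7 0.98 0 0 0 0; -0.7 0.98 0 0 0 0; -0.7 0.98 0 0 0 0"

```text
t: 1.68
tool_pos: [0.4393, 0.3827, 0.2314]
tool_rot: [-2.27, -2.172, -0.0]
contact_force: [-0.1, 0.3, -0.0]
opening: 0.0421
```

Emit:
step_arm --increments "-0.7 0.98 0 0 0 0; -0.7 0.98 0 0 0 0; -0.7 0.98 0 0 0 0; -0.7 0.98 0 0 0 0; -0.7 0.98 0 0 0 0; -0.7 0.98 0 0 0 0; 0 0 0 0 0 0; 0 0 0 0 0 0"

```text
t: 2.35
tool_pos: [0.5816, 0.2717, 0.231]
tool_rot: [-2.271, -2.17, 0.001]
contact_force: [0.5, 0.1, -0.4]
opening: 0.0431
```

```bash
python3 - <<'E'
from h import *
plan(0.5818,0.2712,0.13,87.6)
img("wrist","w1")
o=ctrl.get_obs();print(o["contact_force"],o["wrist_torque"])
E
```

```text
pos [0.5816 0.2717 0.231 ] yaw 87.38 tilt [-0.0007  0.0001] op 0.0431 t 2.35 q [ 0.32  0.09  1.57  0.    1.48 -1.2 ]
shift shares before turn [-0.02  0.01  4.04] | after turn [-0.02  0.01  4.04] | turn rz shares -0.04 alt 31.38
[-0.62425805  0.12035073  0.76674469] [ 0.07706949 -0.01276372 -0.0416626 ]
```

View pics/w1.png

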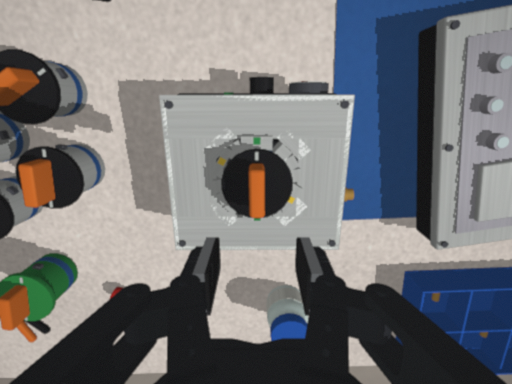

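```bash
python3 - <<'E'
from h import *
d=img("wrist"); print(d["eye"])
for z in (0.122,0.137):
  for b in bars(d,z,200): print(z,b[0],b[1].round(4),round(b[2],1),b[3].round(4),b[4])
m=mask(d,(50,100,40),(80,255,255));n,l,s,c=cv2.connectedComponentsWithStats(m)
for i in range(1,n):
  if s[i,4]>15: print("g",c[i],s[i,4],ray(d,c[i],.09).round(4))
m=mask(d,(20,120,100),(33,255,255));n,l,s,c=cv2.connectedComponentsWithStats(m)
for i in range(1,n):
  if s[i,4]>10: print("y",c[i],s[i,4],ray(d,c[i],.09).round(4))
E
```

```text
[0.49830455 0.27661239 0.37387076]
0.122 [16.6 80.4] [0.4748 0.0773] 95.2 [0.0296 0.0171] 780
0.122 [ 35.9 182.8] [0.5633 0.0672] 157.1 [0.0436 0.0284] 1389
0.122 [256.  191.3] [0.5807 0.2717] 178.0 [0.0516 0.0155] 874
0.122 [ 14.9 311.2] [0.7075 0.0012] 165.7 [0.0641 0.0307] 1144
0.137 [16.6 80.4] [0.4762 0.0892] 95.2 [0.0278 0.0161] 780
0.137 [ 35.9 182.8] [0.5594 0.0797] 157.1 [0.041  0.0267] 1389
0.137 [256.  191.3] [0.5758 0.272 ] 178.0 [0.0485 0.0146] 874
0.137 [ 14.9 311.2] [0.695  0.0176] 165.7 [0.0602 0.0289] 1144
g [255.57142857 141.42857143] 35 [0.5384 0.2731 0.09  ]
g [ 64.79651163 262.62209302] 172 [0.668  0.0459 0.09  ]
g [ 38.84233792 287.57121807] 2036 [0.7006 0.0059 0.09  ]
y [220.57894737 161.86842105] 38 [0.5576 0.2363 0.09  ]
y [289.83870968 200.19354839] 31 [0.6025 0.3069 0.09  ]
```

Emit:
step_arm --increments "0 0 0.95 0 0 0; 0 0 0.95 0 0 0; 0 0 0.95 0 0 0; 0 0 0.95 0 0 0; 0 0 0.5 0 0 0; 0 0 0.4 0 0 0; 0 0 0 0 0 0"

```text
t: 3.03
tool_pos: [0.5789, 0.2729, 0.1115]
tool_rot: [-2.265, -2.174, 0.005]
contact_force: [0.2, 0.9, 0.1]
opening: 0.0423
```

Emit:
step_arm --increments "0 0 0 0 0 0; 0 0 0 0 0 0; 0 0 0 0 0 0; 0 0 0 0 0 0; 0 0 0 0 0 0; 0 0 0 0 0 0" --fingers -1

```text
t: 3.53
tool_pos: [0.5818, 0.2724, 0.115]
tool_rot: [2.266, 2.173, 0.002]
contact_force: [1.1, -3.8, 2.6]
opening: 0.0128
```

```bash
python3 - <<'E'
from h import *
plan()
d=img("wrist","w2")
o=ctrl.get_obs();print(o["contact_force"],o["wrist_torque"])
for b in bars(d,0.137,200): print(b[0],b[1].round(4),round(b[2],1),b[3].round(4),b[4])
E
```

```text
pos [0.5818 0.2724 0.115 ] yaw 87.59 tilt [ 0.0025 -0.0004] op 0.0128 t 3.53 q [ 0.32  0.19  1.67 -0.    1.28 -1.21]
shift shares before turn [0. 0. 0.] | after turn [0. 0. 0.] | turn rz shares -0.0 alt -0.0
[ 1.10548595 -4.66351232  2.53434774] [-0.69986442 -0.32813451  0.10518678]
[257.1 254.3] [0.5715 0.2732] 178.1 [0.0533 0.0126] 2475
```

View pics/w2.png

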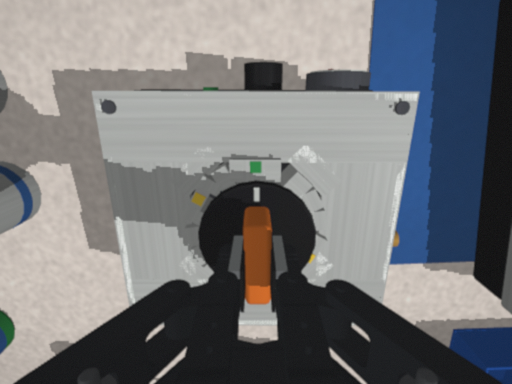

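Emit:
step_arm --increments "0 0 0.1 0 0 0; 0 0 0.1 0 0 0; 0 0 0.1 0 0 0; 0 0 0.1 0 0 0; 0 0 0 0 0 0; 0 0 0 0 0 0; 0 0 0 0 0 0"

```text
t: 4.17
tool_pos: [0.5819, 0.2723, 0.107]
tool_rot: [2.266, 2.173, 0.002]
contact_force: [-4.3, -8.0, 15.8]
opening: 0.0125
```

```bash
python3 - <<'E'
from h import *
plan()
o=ctrl.get_obs();print(o["contact_force"],o["wrist_torque"])
E
```

```text
pos [0.5819 0.2723 0.107 ] yaw 87.61 tilt [ 0.0021 -0.0007] op 0.0125 t 4.17 q [ 0.32  0.19  1.67 -0.    1.27 -1.21]
shift shares before turn [0. 0. 0.] | after turn [0. 0. 0.] | turn rz shares -0.0 alt -0.0
[-4.31704552 -8.00135559 15.81020757] [-1.18105677  0.56200332  0.23438134]
```

Emit:
step_arm --increments "-0.04 -0.02 -0.08 0 0 0; 0 0 0 0 0 -0.8; 0 0 0 0 0 -0.9; 0 0 0 0 0 -0.9; 0 0 0 0 0 -0.9; 0 0 0 0 0 -0.9; 0 0 0 0 0 -0.9"

```text
t: 4.75
tool_pos: [0.5811, 0.2736, 0.1071]
tool_rot: [-1.614, -2.695, -0.008]
contact_force: [0.8, 0.9, 5.0]
opening: 0.013
```

Emit:
step_arm --increments "0 0 0 0 0 -0.9; 0 0 0 0 0 -0.9; 0 0 0 0 0 -0.9; 0 0 0 0 0 -0.9; 0 0 0 0 0 -0.9; 0 0 0 0 0 -0.6; 0 0 0 0 0 0; 0 0 0 0 0 0"

```text
t: 5.42
tool_pos: [0.5806, 0.2738, 0.1071]
tool_rot: [0.887, 3.014, 0.007]
contact_force: [-0.5, 1.4, 6.9]
opening: 0.0124
```

```bash
python3 - <<'E'
from h import *
plan()
d=img("wrist","w3")
o=ctrl.get_obs();print(o["contact_force"],o["wrist_torque"])
for b in bars(d,0.128,200): print(b[0],b[1].round(4),round(b[2],1),b[3].round(4),b[4])
E
```

```text
pos [0.5806 0.2738 0.1071] yaw 147.18 tilt [0.0014 0.0045] op 0.0124 t 5.42 q [ 0.32  0.19  1.68  0.    1.27 -2.25]
shift shares before turn [0. 0. 0.] | after turn [0. 0. 0.] | turn rz shares -0.0 alt -0.0
[-0.85553255  0.926149    5.97907697] [0.2963165  0.17210548 0.00962941]
[257.1 254.4] [0.5752 0.2669] 57.6 [0.0535 0.0126] 2460
```

View pics/w3.png

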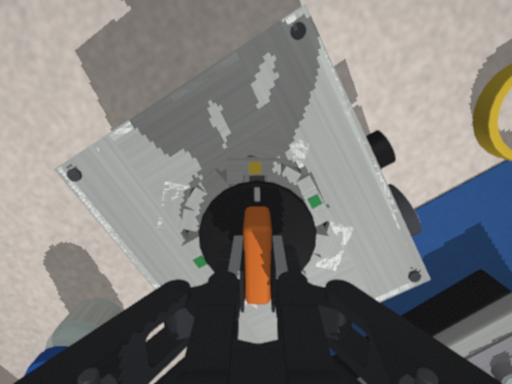

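Emit:
step_arm --increments "0 0 -0.2 0 0 0; 0 0 -0.3 0 0 0; 0 0 -0.4 0 0 0; 0 0 -0.4 0 0 0; 0 0 0 0 0 0"

```text
t: 5.88
tool_pos: [0.5809, 0.2722, 0.1406]
tool_rot: [0.887, 3.012, 0.003]
contact_force: [1.0, 0.4, -0.8]
opening: 0.0128
```

```bash
python3 - <<'E'
from h import *
plan()
o=ctrl.get_obs();print(o["contact_force"],o["wrist_torque"])
E
```

```text
pos [0.5809 0.2722 0.1406] yaw 147.19 tilt [0.0024 0.0011] op 0.0128 t 5.88 q [ 0.32  0.16  1.65  0.    1.33 -2.25]
shift shares before turn [0. 0. 0.] | after turn [0. 0. 0.] | turn rz shares -0.0 alt -0.0
[ 1.00517741  0.37924331 -0.80706637] [-0.01881952 -0.04208974 -0.00942886]
```

Emit:
step_arm --increments "0 0 -0.8 0 0 0; 0 0 -1 0 0 0; 0 0 -1 0 0 0; 0 0 -0.7 0 0 0; 0 0 -0.4 0 0 0; 0 0 0 0 0 1; 0 0 0 0 0 1; 0 0 0 0 0 1; 0 0 0 0 0 1; 0 0 0 0 0 1; 0 0 0 0 0 0; 0 0 0 0 0 0"

```text
t: 6.88
tool_pos: [0.5797, 0.2716, 0.2347]
tool_rot: [-1.601, -2.701, 0.002]
contact_force: [0.4, 0.4, -1.0]
opening: 0.0127
```

```bash
cat >> h.py <<'E'
def tray(i,j,a=0.0375):
    th=np.radians(-19.5); return np.array([0.5798,-0.2605])+np.array([[np.cos(th),-np.sin(th)],[np.sin(th),np.cos(th)]])@np.array([i*a,j*a])
def weigh(n=4):
    "averages force over n pictures' time"
    F=[]
    for _ in range(n):
        ctrl.get_image("wrist"); F.append(ctrl.get_obs()["contact_force"])
    print("F",np.mean(F,0).round(2),"sd",np.std(F,0).round(2))
E
python3 - <<'E'
from h import *
weigh(5)
for i in(1,-1):
  for j in (1,-1): print(i,j,tray(i,j).round(4))
x,y=tray(1,-1)
plan(x,y,0.24,90-19.5)
E
```

```text
F [ 0.05 -0.29 -1.41] sd [0.32 0.24 0.37]
1 1 [ 0.6277 -0.2377]
1 -1 [ 0.6026 -0.3084]
-1 1 [ 0.557  -0.2126]
-1 -1 [ 0.5319 -0.2833]
pos [0.5801 0.2717 0.2356] yaw 118.6 tilt [-0.0003 -0.0001] op 0.0127 t 7.13 q [ 0.32  0.09  1.57 -0.    1.49 -1.75]
shift shares before turn [-20.8  -10.32  -0.17] | after turn [-21.57   8.59  -0.18] | turn rz shares 8.39 alt -23.02
```

Emit:
step_arm --increments "0 0 0 0 0 0.84; 0 0 0 0 0 0.84; 0 0 0 0 0 0.84; 0 0 0 0 0 0.84; 0 0 0 0 0 0.84; 0 0 0 0 0 0.84; 0 0 0 0 0 0.84; 0 0 0 0 0 0.84; 0 0 0 0 0 0.84; 0 0 0 0 0 0.83"

```text
t: 7.97
tool_pos: [0.5802, 0.2718, 0.2358]
tool_rot: [-2.569, -1.808, 0.0]
contact_force: [-0.9, 0.5, -1.2]
opening: 0.0129
```

Emit:
step_arm --increments "-0.9 0.36 0 0 0 0; -0.9 0.36 0 0 0 0; -0.9 0.36 0 0 0 0; -0.9 0.36 0 0 0 0; -0.9 0.36 0 0 0 0; -0.9 0.36 0 0 0 0; -0.9 0.36 0 0 0 0; -0.9 0.36 0 0 0 0; -0.9 0.36 0 0 0 0; -0.9 0.36 0 0 0 0; -0.9 0.36 0 0 0 0; -0.9 0.36 0 0 0 0"

```text
t: 8.97
tool_pos: [0.5917, -0.02, 0.236]
tool_rot: [2.565, 1.813, 0.0]
contact_force: [-0.1, -0.4, -2.0]
opening: 0.0128
```

Emit:
step_arm --increments "-0.9 0.36 0 0 0 0; -0.9 0.36 0 0 0 0; -0.9 0.36 0 0 0 0; -0.9 0.36 0 0 0 0; -0.9 0.36 0 0 0 0; -0.9 0.36 0 0 0 0; -0.9 0.36 0 0 0 0; -0.9 0.36 0 0 0 0; -0.9 0.36 0 0 0 0; -0.9 0.36 0 0 0 0; -0.9 0.36 0 0 0 0; 0 0 0 0 0 0"

```text
t: 9.97
tool_pos: [0.6019, -0.2893, 0.2356]
tool_rot: [2.568, 1.808, -0.002]
contact_force: [-1.2, -0.3, -1.5]
opening: 0.0128
```

```bash
python3 - <<'E'
from h import *
x,y=tray(1,-1)
d=img("top","t1")
plan(x,y,0.09,90-19.5)
for b in bars(d,0.23): print(b[0],b[1].round(4),round(b[2],1),b[3].round(4),b[4])
E
```

```text
pos [ 0.602  -0.2872  0.2356] yaw 70.34 tilt [-0.0002 -0.0001] op 0.0127 t 10.02 q [-0.56  0.15  1.5  -0.    1.49 -1.78]
shift shares before turn [-0.79  0.31  5.82] | after turn [-0.79  0.31  5.82] | turn rz shares -0.03 alt 31.39
[301.1  95.3] [ 0.7772 -0.1073] 14.9 [0.0634 0.0106] 83
[273.  120.9] [ 0.7075 -0.0339] 167.7 [0.0404 0.0105] 60
[278.3 161.2] [ 0.6005 -0.0495] 130.2 [0.0421 0.0121] 74
[246.1 173.9] [0.5655 0.0351] 170.9 [0.0404 0.0125] 71
[276.3 189.4] [ 0.5261 -0.0452] 98.4 [0.0414 0.012 ] 72
[246.  206.4] [0.48   0.0337] 118.6 [0.0411 0.0112] 66
[288.6 231.9] [ 0.4152 -0.079 ] 145.2 [0.0401 0.0124] 71
```

View pics/t1.png

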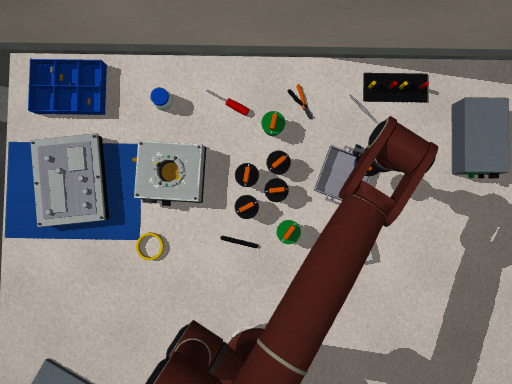

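Emit:
step_arm --increments "-0.79 0.3 0 0 0 0; 0 0 1 0 0 0; 0 0 1 0 0 0; 0 0 1 0 0 0; 0 0 1 0 0 0; 0 0 0.8 0 0 0; 0 0 0.5 0 0 0; 0 0 0.3 0 0 0; 0 0 0.2 0 0 0; 0 0 0 0 0 0; 0 0 0 0 0 0"

```text
t: 10.93
tool_pos: [0.6035, -0.3066, 0.0921]
tool_rot: [2.564, 1.812, 0.001]
contact_force: [0.3, 0.5, -1.6]
opening: 0.0124
```

```bash
python3 - <<'E'
from h import *
x,y=tray(1,-1)
plan(x,y,0.084,90-19.5)
print(ctrl.get_obs()["contact_force"])
E
```

```text
pos [ 0.6035 -0.3066  0.0921] yaw 70.49 tilt [ 0.0016 -0.001 ] op 0.0124 t 10.93 q [-0.58  0.28  1.59  0.    1.26 -1.81]
shift shares before turn [-0.08 -0.01  0.33] | after turn [-0.08 -0.01  0.33] | turn rz shares -0.0 alt 31.41
[ 0.31442054  0.49964198 -1.57372517]
```

Emit:
step_arm --increments "-0.04 0 0.1 0 0 0; 0 0 0.1 0 0 0; 0 0 0 0 0 0; 0 0 0 0 0 0; 0 0 0 0 0 0"

```text
t: 11.35
tool_pos: [0.6025, -0.3073, 0.086]
tool_rot: [2.566, 1.812, 0.0]
contact_force: [-0.0, -0.3, -1.5]
opening: 0.0126
```

```bash
python3 - <<'E'
from h import *
x,y=tray(1,-1)
plan(x,y,0.084,90-19.5)
print(ctrl.get_obs()["contact_force"])
E
```

```text
pos [ 0.6025 -0.3073  0.086 ] yaw 70.47 tilt [ 0.0003 -0.0002] op 0.0126 t 11.35 q [-0.58  0.29  1.6   0.    1.25 -1.81]
shift shares before turn [-0.04  0.02  0.08] | after turn [-0.04  0.02  0.08] | turn rz shares -0.01 alt 31.41
[-0.02393988 -0.29292158 -1.47716483]
```

Emit:
step_arm --increments "0 0 0.06 0 0 0; 0 0 0.04 0 0 0; 0 0 0 0 0 0; 0 0 0 0 0 0; 0 0 0 0 0 0"

```text
t: 11.77
tool_pos: [0.6028, -0.3076, 0.0841]
tool_rot: [2.565, 1.812, 0.0]
contact_force: [-1.1, -0.7, 3.9]
opening: 0.0127
```

```bash
python3 - <<'E'
from h import *
plan()
print(ctrl.get_obs()["contact_force"])
E
```

```text
pos [ 0.6028 -0.3076  0.0841] yaw 70.47 tilt [ 0.0008 -0.0007] op 0.0127 t 11.77 q [-0.58  0.29  1.6  -0.    1.25 -1.81]
shift shares before turn [0. 0. 0.] | after turn [0. 0. 0.] | turn rz shares -0.0 alt -0.0
[-1.08348577 -0.74403166  3.9286177 ]
```

Emit:
step_arm --increments "0 0 0 0 0 0; 0 0 0 0 0 0; 0 0 0 0 0 0; 0 0 -0.3 0 0 0; 0 0 -1 0 0 0; 0 0 -1 0 0 0; 0 0 -1 0 0 0; 0 0 -1 0 0 0; 0 0 -1 0 0 0; 0 0 0 0 0 0" --fingers -0.2

```text
t: 12.6
tool_pos: [0.6051, -0.3089, 0.2239]
tool_rot: [2.557, 1.806, 0.007]
contact_force: [1.5, -0.1, 1.3]
opening: 0.0345
```

```bash
python3 - <<'E'
from h import *
d=img("wrist","w4")
weigh(5)
plan(0.531,-0.049,0.22,98.3+90)
for b in bars(d,0.102,100): print(b[0],b[1].round(4),round(b[2],1),b[3].round(4),b[4])
E
```

```text
F [ 0.28  0.04 -0.32] sd [0.59 0.26 0.25]
pos [ 0.6016 -0.3067  0.2135] yaw 70.48 tilt [-0.003  0.002] op 0.0341 t 12.9 q [-0.58  0.18  1.5  -0.    1.46 -1.81]
shift shares before turn [ 8.77 -6.11 -0.23] | after turn [ -1.31 -10.61  -0.22] | turn rz shares 10.85 alt -20.56
[500.    9.6] [ 0.5294 -0.0744] 77.0 [0.0251 0.011 ] 309
[502.  108.3] [ 0.6092 -0.0779] 162.1 [0.0265 0.02  ] 579
[257.9 179. ] [ 0.5985 -0.3061] 159.7 [0.0482 0.0141] 700
[425.4 262. ] [ 0.7472 -0.1662] 14.3 [0.0544 0.0081] 283
```

View pics/w4.png

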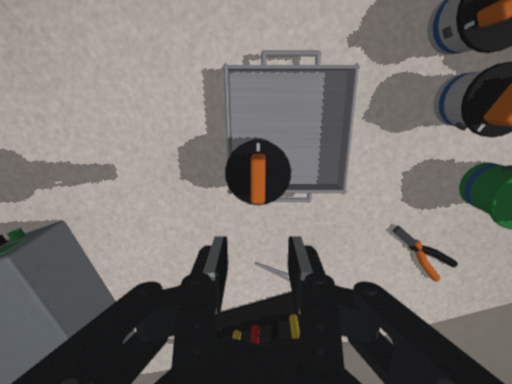

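Emit:
step_arm --increments "0 0 0 0 0 0.9; 0 0 0 0 0 0.9; 0 0 0 0 0 0.9; 0 0 0 0 0 0.9; 0 0 0 0 0 0.9; 0 0 0 0 0 0.9; 0 0 0 0 0 0.9; 0 0 0 0 0 0.9; 0 0 0 0 0 0.9; 0 0 0 0 0 0.9; 0 0 0 0 0 0.9; 0 0 0 0 0 0.95"

```text
t: 13.9
tool_pos: [0.6018, -0.3068, 0.2138]
tool_rot: [-3.132, -0.22, 0.004]
contact_force: [-1.0, 0.1, 1.3]
opening: 0.0341
```

Emit:
step_arm --increments "-0.12 -0.96 0 0 0 0; -0.12 -0.96 0 0 0 0; -0.12 -0.96 0 0 0 0; -0.12 -0.96 0 0 0 0; -0.12 -0.96 0 0 0 0; -0.12 -0.96 0 0 0 0; -0.12 -0.96 0 0 0 0; -0.12 -0.96 0 0 0 0; -0.12 -0.96 0 0 0 0; -0.12 -0.96 0 0 0 0; -0.12 -0.96 0 0 0 0; 0 0 0 0 0 0"

```text
t: 14.9
tool_pos: [0.53, -0.0474, 0.2142]
tool_rot: [-3.131, -0.233, 0.004]
contact_force: [-0.5, -0.2, 0.2]
opening: 0.0342
```

```bash
cat >> h.py <<'E'
def near(d,x,y,z=0.1,r=0.05,amin=200):
    for b in bars(d,z,amin):
        if np.hypot(*(b[1]-[x,y]))<r: print("bar",b[0],b[1].round(4),round(b[2],1),b[3].round(4),b[4])
E
python3 - <<'E'
from h import *
weigh(4)
d=img("wrist","w5")
plan(0.531,-0.049,0.079,98.3+90)
near(d,0.531,-0.049,.095)
near(d,0.531,-0.049,.102)
E
```

```text
F [ 0.33 -0.4   0.3 ] sd [0.5  0.4  0.34]
pos [ 0.5316 -0.0515  0.2153] yaw 8.26 tilt [-0.0008 -0.    ] op 0.0341 t 15.15 q [-0.24 -0.16  1.84 -0.    1.46 -0.38]
shift shares before turn [-0.01 -0.1   5.45] | after turn [-0.01 -0.1   5.45] | turn rz shares -0.01 alt 31.41
bar [255.4 183.9] [ 0.5282 -0.0479] 97.0 [0.0504 0.0149] 772
bar [255.4 183.9] [ 0.528  -0.0458] 97.0 [0.049  0.0145] 772
```

View pics/w5.png

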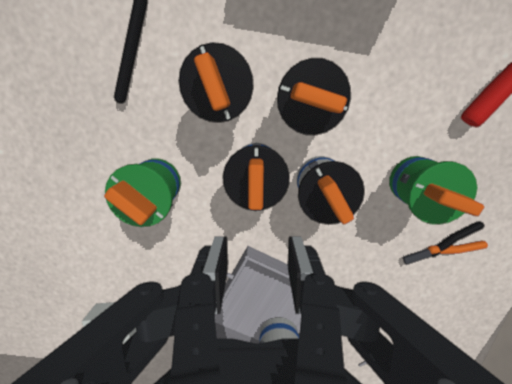

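Emit:
step_arm --increments "-0.05 -0.11 0.9 0 0 0; 0 0 1 0 0 0; 0 0 1 0 0 0; 0 0 1 0 0 0; 0 0 0.8 0 0 0; 0 0 0.5 0 0 0; 0 0 0.25 0 0 0; 0 0 0 0 0 0; 0 0 0 0 0 0"

```text
t: 15.9
tool_pos: [0.5307, -0.0487, 0.0803]
tool_rot: [3.133, 0.227, 0.001]
contact_force: [0.5, -1.9, 0.2]
opening: 0.0338
```

Emit:
step_arm --increments "0 0 0 0 0 0; 0 0 0 0 0 0; 0 0 0 0 0 0; 0 0 0 0 0 0; 0 0 0 0 0 0" --fingers -1

```text
t: 16.32
tool_pos: [0.5311, -0.0485, 0.0812]
tool_rot: [3.132, 0.228, 0.004]
contact_force: [-1.3, 0.5, 6.1]
opening: 0.0126
```

Emit:
step_arm --increments "0 0 -0.2 0 0 0; 0 0 -0.4 0 0 0; 0 0 -0.4 0 0 0; 0 0 -0.2 0 0 0; 0 0 0 0 0 0; 0 0 0 0 0 0; 0 0 0 0 0 0"

```text
t: 16.9
tool_pos: [0.5297, -0.0482, 0.1093]
tool_rot: [-3.133, -0.228, 0.001]
contact_force: [0.6, -0.1, -2.2]
opening: 0.013
```

```bash
python3 - <<'E'
from h import *
weigh(6); plan()
img("wrist","w6")
E
```

```text
F [ 0.28  0.   -1.69] sd [0.66 0.49 0.48]
pos [ 0.5298 -0.0482  0.1092] yaw 8.31 tilt [-0.0007  0.0001] op 0.0128 t 17.2 q [-0.23 -0.06  1.94 -0.    1.27 -0.38]
shift shares before turn [0. 0. 0.] | after turn [0. 0. 0.] | turn rz shares -0.0 alt -0.0
```

View pics/w6.png

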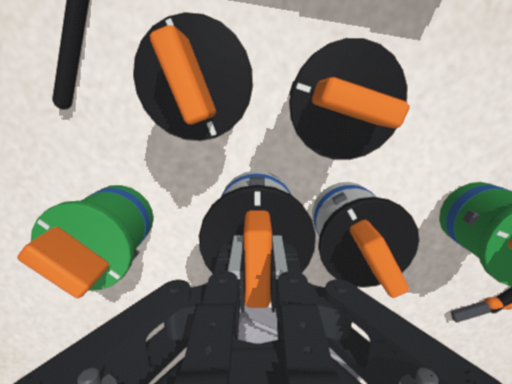

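Emit:
step_arm --increments "0 0 -0.8 0 0 0; 0 0 -1 0 0 0; 0 0 -1 0 0 0; 0 0 -1 0 0 0; 0 0 -0.7 0 0 0; 0 0 -0.3 0 0 0; 0 0 0 0 0 0"

```text
t: 17.83
tool_pos: [0.5312, -0.0485, 0.232]
tool_rot: [3.132, 0.228, 0.007]
contact_force: [0.4, 0.3, -1.7]
opening: 0.0128
```

```bash
python3 - <<'E'
from h import *
weigh(3)
x,y=tray(1,1)
plan(x,y,0.23)
E
```

```text
F [-0.02  0.52 -2.13] sd [0.45 0.5  0.39]
pos [ 0.5292 -0.048   0.2276] yaw 8.3 tilt [-0.0028  0.0007] op 0.0126 t 17.98 q [-0.23 -0.17  1.83  0.    1.48 -0.38]
shift shares before turn [ 2.8   8.07 -0.11] | after turn [ 2.8   8.07 -0.11] | turn rz shares -0.0 alt -0.0
```

Emit:
step_arm --increments "0.28 0.81 0 0 0 0; 0.28 0.81 0 0 0 0; 0.28 0.81 0 0 0 0; 0.28 0.81 0 0 0 0; 0.28 0.81 0 0 0 0; 0.28 0.81 0 0 0 0; 0.28 0.81 0 0 0 0; 0.28 0.81 0 0 0 0; 0.28 0.81 0 0 0 0; 0.28 0.81 0 0 0 0; 0 0 0 0 0 0; 0 0 0 0 0 0"

```text
t: 18.98
tool_pos: [0.6277, -0.2388, 0.2266]
tool_rot: [-3.131, -0.225, 0.006]
contact_force: [1.1, -0.5, -2.1]
opening: 0.0125
```

```bash
python3 - <<'E'
from h import *
x,y=tray(1,1)
plan(x,y,0.084)
d=img("top","t2")
for b in bars(d): print(b[0],b[1].round(4),round(b[2],1),b[4])
d=img("wrist","w7")
E
```

```text
pos [ 0.6277 -0.2388  0.2266] yaw 8.23 tilt [-0.0039  0.0023] op 0.0125 t 18.98 q [-0.47  0.17  1.5   0.    1.48 -0.62]
shift shares before turn [ 0.02 -0.03  5.71] | after turn [ 0.02 -0.03  5.71] | turn rz shares -0.0 alt -0.0
[301.1  95.3] [ 0.8085 -0.1183] 15.0 81
[273.  120.9] [ 0.7317 -0.0372] 167.7 60
[278.3 161.2] [ 0.6134 -0.0544] 130.2 74
[367.  163.5] [ 0.6111 -0.3126] 161.3 32
[246.1 173.9] [0.5748 0.039 ] 170.9 71
[246.  206.4] [0.4803 0.0376] 118.6 66
[288.6 231.9] [ 0.4085 -0.0871] 145.3 72
```

View pics/w7.png

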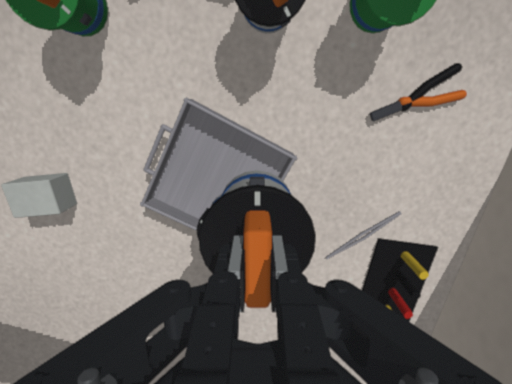

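Emit:
step_arm --increments "0 0 0.8 0 0 0; 0 0 1 0 0 0; 0 0 1 0 0 0; 0 0 1 0 0 0; 0 0 0.8 0 0 0; 0 0 0.5 0 0 0; 0 0 0.3 0 0 0; 0 0 0.15 0 0 0; 0 0 0 0 0 0; 0 0 0 0 0 0; 0 0 0 0 0 0; 0 0 0 0 0 0"

```text
t: 20.08
tool_pos: [0.6289, -0.2386, 0.0921]
tool_rot: [3.133, 0.228, 0.001]
contact_force: [-1.1, 0.8, -0.1]
opening: 0.0126
```

```bash
python3 - <<'E'
from h import *
x,y=tray(1,1)
weigh(3)
plan(x,y,0.084)
E
```

```text
F [-1.39  0.53 -0.68] sd [0.4  0.64 0.69]
pos [ 0.6288 -0.2387  0.0917] yaw 8.31 tilt [ 0.0008 -0.0004] op 0.0125 t 20.23 q [-0.47  0.28  1.6  -0.    1.26 -0.62]
shift shares before turn [-0.04 -0.05  0.31] | after turn [-0.04 -0.05  0.31] | turn rz shares -0.0 alt -0.0
```

Emit:
step_arm --increments "-0.08 0 0 0 0 0; 0 0 0 0 0 0; 0 0 0.1 0 0 0; 0 0 0.1 0 0 0; 0 0 0 0 0 0; 0 0 0 0 0 0"

```text
t: 20.73
tool_pos: [0.6263, -0.2387, 0.0852]
tool_rot: [-3.133, -0.227, 0.001]
contact_force: [0.3, -0.4, -1.3]
opening: 0.0127
```

```bash
python3 - <<'E'
from h import *
x,y=tray(1,1)
weigh(3)
plan(x,y,0.084)
E
```

```text
F [-0.5   0.02 -1.61] sd [0.26 0.53 0.19]
pos [ 0.6266 -0.2388  0.0858] yaw 8.31 tilt [ 0.     -0.0001] op 0.0127 t 20.88 q [-0.47  0.28  1.61 -0.    1.25 -0.62]
shift shares before turn [ 0.05 -0.04  0.07] | after turn [ 0.05 -0.04  0.07] | turn rz shares -0.0 alt -0.0
```

Free now; lower the last bit, release and rise.

Emit:
step_arm --increments "0 0 0.05 0 0 0; 0 0 0.05 0 0 0; 0 0 0 0 0 0; 0 0 0 0 0 0; 0 0 0 0 0 0"

```text
t: 21.3
tool_pos: [0.6269, -0.239, 0.0843]
tool_rot: [3.133, 0.228, 0.001]
contact_force: [-1.9, 0.5, 4.6]
opening: 0.0128
```

Emit:
step_arm --increments "0 0 0 0 0 0; 0 0 0 0 0 0; 0 0 0 0 0 0; 0 0 -0.3 0 0 0; 0 0 -1 0 0 0; 0 0 -1 0 0 0; 0 0 -1 0 0 0; 0 0 -1 0 0 0; 0 0 -1 0 0 0; 0 0 0 0 0 0; 0 0 0 0 0 0; 0 0 0 0 0 0" --fingers -0.2

```text
t: 22.3
tool_pos: [0.6263, -0.2386, 0.2152]
tool_rot: [-3.133, -0.227, 0.001]
contact_force: [-0.4, 0.3, -0.6]
opening: 0.0341
```

```bash
python3 - <<'E'
from h import *
weigh(3)
d=img("wrist","w8"); near(d,0.63,-0.24,.105,.1)
plan(0.6139,-0.0548,0.215,130.1-90)
E
```

```text
F [ 0.22 -0.55 -0.14] sd [0.2  0.28 0.08]
bar [258.9 189. ] [ 0.6257 -0.2359] 98.1 [0.0491 0.0137] 741
bar [229.  245.3] [ 0.6048 -0.2986] 149.4 [0.0493 0.024 ] 674
pos [ 0.6258 -0.2384  0.2137] yaw 8.31 tilt [-0.0029  0.0015] op 0.0345 t 22.5 q [-0.47  0.17  1.52  0.    1.46 -0.62]
shift shares before turn [ 0.59 -7.33 -0.04] | after turn [ 4.37 -5.92 -0.05] | turn rz shares -5.55 alt 25.87
```

View pics/w8.png

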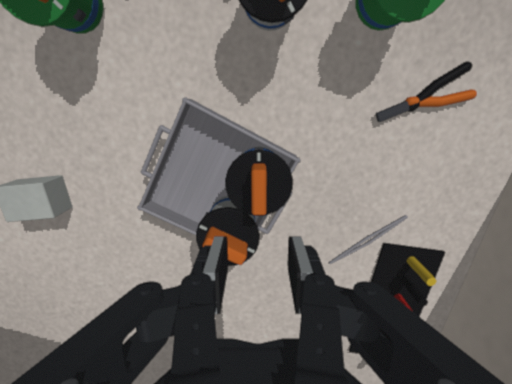

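Emit:
step_arm --increments "0 0 0 0 0 -0.92; 0 0 0 0 0 -0.92; 0 0 0 0 0 -0.92; 0 0 0 0 0 -0.93; 0 0 0 0 0 -0.93; 0 0 0 0 0 -0.93"

```text
t: 23.0
tool_pos: [0.6261, -0.2385, 0.2144]
tool_rot: [-2.947, -1.083, 0.002]
contact_force: [0.4, 1.2, -0.2]
opening: 0.0341
```

Emit:
step_arm --increments "0.54 -0.74 0 0 0 0; 0.54 -0.74 0 0 0 0; 0.54 -0.74 0 0 0 0; 0.54 -0.74 0 0 0 0; 0.54 -0.74 0 0 0 0; 0.54 -0.74 0 0 0 0; 0.54 -0.74 0 0 0 0; 0.54 -0.74 0 0 0 0; 0 0 0 0 0 0; 0 0 0 0 0 0"

```text
t: 23.83
tool_pos: [0.6134, -0.0551, 0.2149]
tool_rot: [-2.95, -1.08, 0.002]
contact_force: [1.0, -0.3, -0.6]
opening: 0.0343
```

```bash
python3 - <<'E'
from h import *
d=img("wrist","w9"); near(d,0.6139,-0.055,.095); weigh(2)
plan(0.613,-0.0540,0.079,130.1-90)
E
```

```text
bar [257.  184.5] [ 0.6105 -0.0528] 129.9 [0.0503 0.0143] 738
F [-0.09 -0.46  0.42] sd [0.34 0.01 0.04]
pos [ 0.6137 -0.0569  0.2153] yaw 40.05 tilt [-0.0008 -0.0002] op 0.0341 t 23.98 q [-0.21  0.04  1.65 -0.    1.45 -0.91]
shift shares before turn [ 0.06 -0.1   5.45] | after turn [ 0.06 -0.1   5.45] | turn rz shares -0.01 alt 31.41
```

View pics/w9.png

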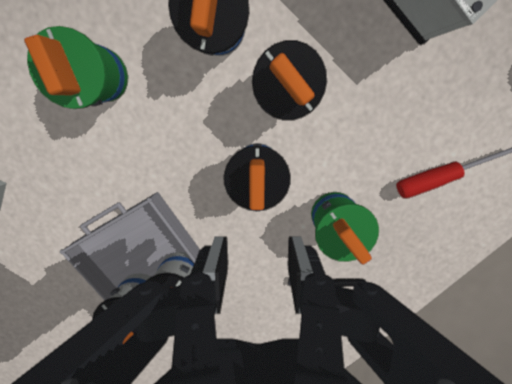

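Emit:
step_arm --increments "0.02 -0.08 0.9 0 0 0; 0 0 1 0 0 0; 0 0 1 0 0 0; 0 0 1 0 0 0; 0 0 0.8 0 0 0; 0 0 0.5 0 0 0; 0 0 0.25 0 0 0; 0 0 0 0 0 0; 0 0 0 0 0 0"

```text
t: 24.73
tool_pos: [0.6135, -0.0547, 0.0804]
tool_rot: [2.951, 1.076, 0.001]
contact_force: [0.6, 0.6, 0.5]
opening: 0.0342
```

Emit:
step_arm --increments "0 0 0 0 0 0; 0 0 0 0 0 0; 0 0 0 0 0 0; 0 0 0 0 0 0; 0 0 0 0 0 0" --fingers -1

```text
t: 25.15
tool_pos: [0.6141, -0.0545, 0.0814]
tool_rot: [2.949, 1.077, 0.004]
contact_force: [-0.2, -0.3, 6.0]
opening: 0.0125
```

Emit:
step_arm --increments "0 0 -0.2 0 0 0; 0 0 -0.4 0 0 0; 0 0 -0.4 0 0 0; 0 0 -0.2 0 0 0; 0 0 0 0 0 0; 0 0 0 0 0 0; 0 0 0 0 0 0"

```text
t: 25.73
tool_pos: [0.6126, -0.0541, 0.1092]
tool_rot: [-2.951, -1.077, 0.001]
contact_force: [0.7, -0.3, -2.3]
opening: 0.0123
```

```bash
python3 - <<'E'
from h import *
weigh(6); plan()
E
```

```text
F [ 0.31 -0.23 -1.28] sd [0.29 0.35 0.62]
pos [ 0.6127 -0.0541  0.1091] yaw 40.11 tilt [-0.0007  0.0002] op 0.0125 t 26.03 q [-0.21  0.13  1.74  0.    1.27 -0.91]
shift shares before turn [0. 0. 0.] | after turn [0. 0. 0.] | turn rz shares -0.0 alt -0.0
```

Emit:
step_arm --increments "0 0 -0.8 0 0 0; 0 0 -1 0 0 0; 0 0 -1 0 0 0; 0 0 -1 0 0 0; 0 0 -0.7 0 0 0; 0 0 -0.3 0 0 0; 0 0 0 0 0 0; 0 0 0 0 0 0"

```text
t: 26.7
tool_pos: [0.6127, -0.0541, 0.2288]
tool_rot: [-2.951, -1.077, 0.001]
contact_force: [-0.3, 0.9, -2.1]
opening: 0.0126
```

```bash
python3 - <<'E'
from h import *
weigh(3)
plan(0.5565,-.2125,0.23)
E
```

```text
F [ 0.11 -0.45 -1.83] sd [0.08 0.41 0.4 ]
pos [ 0.6119 -0.0539  0.227 ] yaw 40.11 tilt [-0.0038  0.0008] op 0.0128 t 26.85 q [-0.21  0.03  1.64 -0.    1.47 -0.91]
shift shares before turn [-5.78  3.42 -0.11] | after turn [-5.78  3.42 -0.11] | turn rz shares -0.0 alt -0.0
```

Emit:
step_arm --increments "-0.72 0.43 0 0 0 0; -0.72 0.43 0 0 0 0; -0.72 0.43 0 0 0 0; -0.72 0.43 0 0 0 0; -0.72 0.43 0 0 0 0; -0.72 0.43 0 0 0 0; -0.72 0.43 0 0 0 0; -0.72 0.43 0 0 0 0; 0 0 0 0 0 0; 0 0 0 0 0 0; 0 0 0 0 0 0"

```text
t: 27.77
tool_pos: [0.5579, -0.2122, 0.2283]
tool_rot: [-2.95, -1.076, 0.002]
contact_force: [-0.0, 0.1, -1.2]
opening: 0.0128
```

```bash
python3 - <<'E'
from h import *
plan(0.5565,-.2125,0.084)
img("wrist","w10")
E
```

```text
pos [ 0.5579 -0.2122  0.2283] yaw 40.1 tilt [-0.0015  0.0013] op 0.0128 t 27.77 q [-0.49 -0.01  1.68  0.    1.47 -1.19]
shift shares before turn [-0.05 -0.01  5.77] | after turn [-0.05 -0.01  5.77] | turn rz shares -0.0 alt -0.0
```

View pics/w10.png

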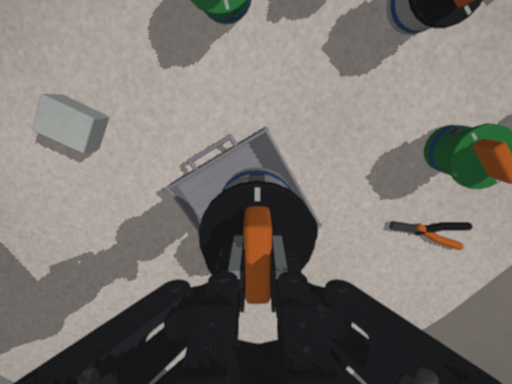

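Emit:
step_arm --increments "-0.05 0 0.8 0 0 0; 0 0 1 0 0 0; 0 0 1 0 0 0; 0 0 1 0 0 0; 0 0 0.8 0 0 0; 0 0 0.5 0 0 0; 0 0 0.3 0 0 0; 0 0 0.2 0 0 0; 0 0 0 0 0 0; 0 0 0 0 0 0; 0 0 0 0 0 0; 0 0 0 0 0 0"

```text
t: 28.82
tool_pos: [0.5581, -0.214, 0.0911]
tool_rot: [2.949, 1.077, 0.003]
contact_force: [-0.8, -0.2, -2.3]
opening: 0.0124
```

```bash
python3 - <<'E'
from h import *
weigh(3)
plan(0.5565,-.2125,0.084)
E
```

```text
F [-0.13  0.08 -1.62] sd [0.25 0.3  0.47]
pos [ 0.5576 -0.2138  0.0904] yaw 40.1 tilt [ 0.0012 -0.0006] op 0.0123 t 28.97 q [-0.49  0.11  1.79 -0.    1.23 -1.19]
shift shares before turn [-0.   -0.07  0.26] | after turn [-0.   -0.07  0.26] | turn rz shares -0.0 alt -0.0
```

Emit:
step_arm --increments "-0.02 -0.04 0.1 0 0 0; 0 0 0.08 0 0 0; 0 0 0.06 0 0 0; 0 0 0.04 0 0 0; 0 0 0 0 0 0; 0 0 0 0 0 0; 0 0 0 0 0 0"

```text
t: 29.55
tool_pos: [0.5565, -0.2134, 0.0845]
tool_rot: [2.951, 1.077, -0.0]
contact_force: [-3.9, -0.3, 7.4]
opening: 0.0126
```

```bash
python3 - <<'E'
from h import *
weigh(2)
plan(0.5565,-.2125,0.084)
E
```

```text
F [-3.98  1.41  8.21] sd [0.48 0.42 0.04]
pos [ 0.5565 -0.2134  0.0845] yaw 40.12 tilt [ 0.     -0.0005] op 0.0125 t 29.65 q [-0.49  0.12  1.8  -0.    1.22 -1.19]
shift shares before turn [ 0.02 -0.03  0.02] | after turn [ 0.02 -0.03  0.02] | turn rz shares -0.0 alt -0.0
```

Emit:
step_arm --increments "0 0 0 0 0 0; 0 0 0 0 0 0; 0 0 0 0 0 0; 0 0 -0.3 0 0 0; 0 0 -1 0 0 0; 0 0 -1 0 0 0; 0 0 -1 0 0 0; 0 0 -1 0 0 0; 0 0 -1 0 0 0; 0 0 0 0 0 0; 0 0 0 0 0 0; 0 0 0 0 0 0" --fingers -0.2

```text
t: 30.65
tool_pos: [0.5559, -0.2129, 0.2144]
tool_rot: [-2.95, -1.077, 0.001]
contact_force: [-0.4, 0.8, -0.6]
opening: 0.0344
```

```bash
python3 - <<'E'
from h import *
weigh(3)
d=img("wrist","w11")
plan(0.5748,0.039,0.215,80.9)
d=img("top")
for b in bars(d): print(b[0],b[1].round(4),round(b[2],1),b[4])
E
```

```text
F [ 0.31 -0.1  -0.45] sd [0.36 0.24 0.43]
pos [ 0.5554 -0.2127  0.2132] yaw 40.11 tilt [-0.0027  0.0014] op 0.0339 t 30.85 q [-0.49 -0.    1.7  -0.    1.45 -1.19]
shift shares before turn [ 7.08 -7.2  -0.06] | after turn [10.06 -0.83 -0.08] | turn rz shares -7.12 alt 24.3
[301.1  95.2] [ 0.8088 -0.1183] 15.0 81
[273.  120.9] [ 0.7317 -0.0372] 167.7 60
[246.1 173.9] [0.5748 0.039 ] 170.9 71
[246.  206.4] [0.4803 0.0376] 118.6 66
[288.6 232. ] [ 0.4085 -0.0872] 145.3 73
```

View pics/w11.png

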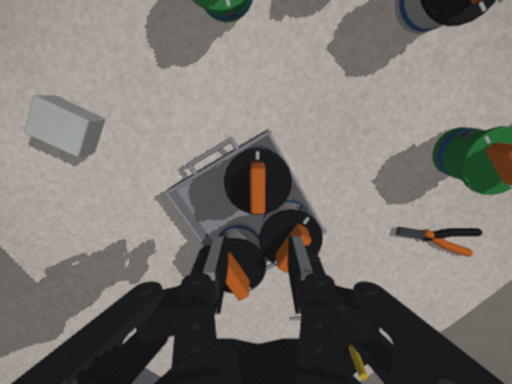

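Three stand in the tray. Next the canister at (246,174).

Emit:
step_arm --increments "0 0 0 0 0 -0.89; 0 0 0 0 0 -0.89; 0 0 0 0 0 -0.89; 0 0 0 0 0 -0.89; 0 0 0 0 0 -0.89; 0 0 0 0 0 -0.89; 0 0 0 0 0 -0.89; 0 0 0 0 0 -0.89"

```text
t: 31.57
tool_pos: [0.5559, -0.2129, 0.2142]
tool_rot: [-2.385, -2.043, 0.001]
contact_force: [0.2, 0.5, 0.9]
opening: 0.0346
```

Emit:
step_arm --increments "0.91 -0.08 0 0 0 0; 0.91 -0.08 0 0 0 0; 0.91 -0.08 0 0 0 0; 0.91 -0.08 0 0 0 0; 0.91 -0.08 0 0 0 0; 0.91 -0.08 0 0 0 0; 0.91 -0.08 0 0 0 0; 0.91 -0.08 0 0 0 0; 0.91 -0.08 0 0 0 0; 0.91 -0.08 0 0 0 0; 0.91 -0.08 0 0 0 0; 0 0 0 0 0 0"

```text
t: 32.57
tool_pos: [0.5737, 0.0408, 0.2143]
tool_rot: [-2.385, -2.041, -0.0]
contact_force: [0.2, 1.1, 0.5]
opening: 0.0344
```

```bash
python3 - <<'E'
from h import *
weigh(2)
d=img("wrist","w12"); near(d,0.5748,0.039,.095)
plan(0.5743,0.039,0.079,80.9)
E
```

```text
F [ 0.11 -0.35  0.28] sd [0.46 0.38 0.48]
bar [258.3 184.8] [0.5706 0.0397] 171.7 [0.0503 0.0138] 714
pos [0.5738 0.0373 0.2145] yaw 80.92 tilt [-0.001  -0.0005] op 0.0341 t 32.72 q [-0.06 -0.05  1.75 -0.    1.45 -1.48]
shift shares before turn [0.07 0.01 5.42] | after turn [0.07 0.01 5.42] | turn rz shares 0.0 alt -31.41
```

View pics/w12.png

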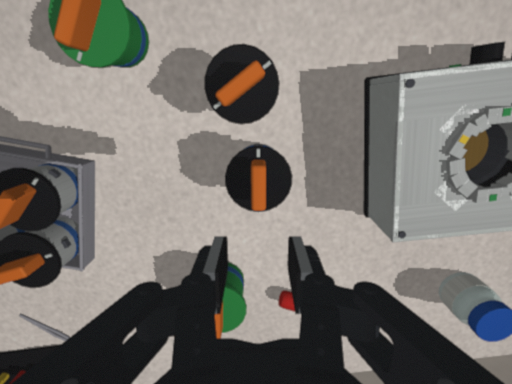

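Emit:
step_arm --increments "0.06 0.01 0.9 0 0 0; 0 0 1 0 0 0; 0 0 1 0 0 0; 0 0 1 0 0 0; 0 0 0.8 0 0 0; 0 0 0.5 0 0 0; 0 0 0.22 0 0 0; 0 0 0 0 0 0; 0 0 0 0 0 0"

```text
t: 33.47
tool_pos: [0.5752, 0.0385, 0.0805]
tool_rot: [2.391, 2.037, 0.001]
contact_force: [-0.8, -0.2, 1.0]
opening: 0.034
```

Emit:
step_arm --increments "0 0 0 0 0 0; 0 0 0 0 0 0; 0 0 0 0 0 0; 0 0 0 0 0 0; 0 0 0 0 0 0" --fingers -1

```text
t: 33.88
tool_pos: [0.5761, 0.0386, 0.0816]
tool_rot: [2.388, 2.036, 0.004]
contact_force: [-0.2, -1.8, 6.5]
opening: 0.0124
```

Emit:
step_arm --increments "0 0 -0.2 0 0 0; 0 0 -0.4 0 0 0; 0 0 -0.4 0 0 0; 0 0 -0.2 0 0 0; 0 0 0 0 0 0; 0 0 0 0 0 0; 0 0 0 0 0 0"

```text
t: 34.47
tool_pos: [0.5741, 0.039, 0.1091]
tool_rot: [-2.39, -2.038, 0.001]
contact_force: [0.0, -0.7, -3.9]
opening: 0.0125
```

```bash
python3 - <<'E'
from h import *
weigh(6); plan()
E
```

```text
F [-0.09  0.25 -4.09] sd [0.75 0.3  0.57]
pos [0.5743 0.039  0.1091] yaw 80.9 tilt [-0.0008  0.    ] op 0.0127 t 34.77 q [-0.06  0.04  1.83 -0.    1.26 -1.47]
shift shares before turn [0. 0. 0.] | after turn [0. 0. 0.] | turn rz shares -0.0 alt -0.0
```

Emit:
step_arm --increments "0 0 -0.8 0 0 0; 0 0 -1 0 0 0; 0 0 -1 0 0 0; 0 0 -1 0 0 0; 0 0 -0.7 0 0 0; 0 0 -0.3 0 0 0; 0 0 0 0 0 0; 0 0 0 0 0 0"

```text
t: 35.43
tool_pos: [0.5743, 0.039, 0.2288]
tool_rot: [-2.39, -2.038, 0.001]
contact_force: [-0.1, -0.2, -4.9]
opening: 0.0127
```

Emit:
step_arm --increments "0 0 0 0 0 -0.97; 0 0 0 0 0 -0.97; 0 0 0 0 0 -0.97; 0 0 0 0 0 -0.97; 0 0 0 0 0 -0.97; 0 0 0 0 0 -0.97; 0 0 0 0 0 -0.97; 0 0 0 0 0 -0.97; 0 0 0 0 0 -0.97; 0 0 0 0 0 -0.97; 0 0 0 0 0 -0.97; 0 0 0 0 0 -0.97"

```text
t: 36.43
tool_pos: [0.5732, 0.039, 0.2264]
tool_rot: [-0.868, -3.014, 0.002]
contact_force: [-0.2, -0.3, -4.0]
opening: 0.0125
```

```bash
python3 - <<'E'
from h import *
weigh(3)
plan(0.5815,0.2715,0.23,147.6)
d=img("top"); near(d,0.5748,0.039,.23,.05,30)
E
```

```text
F [-0.01 -0.58 -3.99] sd [0.33 0.66 0.38]
pos [0.5735 0.039  0.2271] yaw 147.46 tilt [-0.0039  0.0003] op 0.0127 t 36.58 q [-0.06 -0.06  1.73  0.    1.47 -2.64]
shift shares before turn [ 4.73  8.01 -0.12] | after turn [ 4.71  8.02 -0.12] | turn rz shares -0.02 alt 31.39
```

Emit:
step_arm --increments "0.47 0.8 0 0 0 -0.02; 0.47 0.8 0 0 0 0; 0.47 0.8 0 0 0 0; 0.47 0.8 0 0 0 0; 0.47 0.8 0 0 0 0; 0.47 0.8 0 0 0 0; 0.47 0.8 0 0 0 0; 0.47 0.8 0 0 0 0; 0.47 0.8 0 0 0 0; 0.47 0.8 0 0 0 0; 0 0 0 0 0 0; 0 0 0 0 0 0"

```text
t: 37.63
tool_pos: [0.5816, 0.2716, 0.2284]
tool_rot: [-0.873, -3.017, 0.002]
contact_force: [0.4, 0.5, -3.9]
opening: 0.0126
```

```bash
python3 - <<'E'
from h import *
weigh(3)
plan(0.5815,0.2715,0.185,147.6)
d=img("wrist","w13"); near(d,0.58,0.2715,.25,.05,30)
E
```

```text
F [-0.43 -0.02 -4.  ] sd [0.27 0.5  0.21]
pos [0.582 0.27  0.229] yaw 147.63 tilt [-0.0009 -0.0007] op 0.0125 t 37.78 q [ 0.32  0.09  1.57 -0.    1.48 -2.26]
shift shares before turn [0.05 0.04 1.76] | after turn [0.05 0.04 1.76] | turn rz shares 0.0 alt -31.41
bar [257.3 251.2] [0.5755 0.2617] 57.6 [0.0524 0.0127] 2475
```

View pics/w13.png

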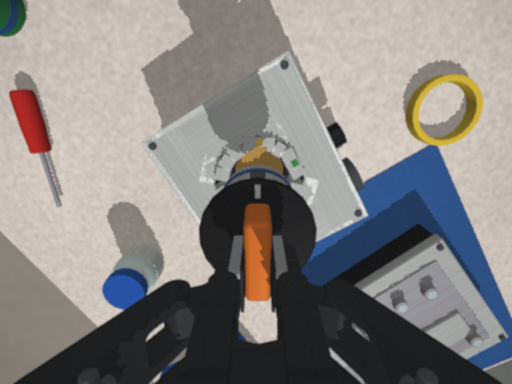

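Emit:
step_arm --increments "0.03 0.03 0.6 0 0 0; 0 0 0.8 0 0 0; 0 0 0.6 0 0 0; 0 0 0.2 0 0 0; 0 0 0 0 0 0; 0 0 0.3 0 0 0; 0 0 0.3 0 0 0; 0 0 0 0 0 0; 0 0 0 0 0 0"

```text
t: 38.58
tool_pos: [0.5817, 0.2718, 0.1593]
tool_rot: [-0.873, -3.017, 0.0]
contact_force: [0.9, -0.7, -3.5]
opening: 0.0126
```

```bash
python3 - <<'E'
from h import *
weigh(3)
plan(0.5815,0.2715,0.14,147.6)
E
```

```text
F [-0.03  0.16 -3.94] sd [0.35 0.39 0.36]
pos [0.5823 0.272  0.1603] yaw 147.71 tilt [0.0012 0.0004] op 0.0126 t 38.73 q [ 0.32  0.14  1.64  0.    1.36 -2.26]
shift shares before turn [ 0.02 -0.04  0.81] | after turn [ 0.02 -0.04  0.81] | turn rz shares 0.02 alt -31.4
```

Emit:
step_arm --increments "0 0 0.3 0 0 0; 0 0 0.3 0 0 0; 0 0 0.3 0 0 0; 0 0 0.2 0 0 0; 0 0 0.2 0 0 0; 0 0 0.2 0 0 0; 0 0 0 0 0 0; 0 0 0 0 0 0"

```text
t: 39.4
tool_pos: [0.5816, 0.2718, 0.1215]
tool_rot: [-0.873, -3.017, 0.001]
contact_force: [0.0, 0.1, -3.5]
opening: 0.0126
```

```bash
python3 - <<'E'
from h import *
weigh(3)
plan(0.5815,0.2715,0.108,147.6)
E
```

```text
F [ 0.3   0.28 -4.03] sd [0.38 0.4  0.51]
pos [0.5823 0.2719 0.1227] yaw 147.7 tilt [0.001  0.0003] op 0.0128 t 39.55 q [ 0.32  0.18  1.66  0.    1.3  -2.26]
shift shares before turn [ 0.02 -0.03  0.59] | after turn [ 0.02 -0.03  0.59] | turn rz shares 0.02 alt -31.4
```

Lugs entered freely. Push down to the collar.

Emit:
step_arm --increments "0 0 0.2 0 0 0; 0 0 0.15 0 0 0; 0 0 0.15 0 0 0; 0 0 0.1 0 0 0; 0 0 0.05 0 0 0; 0 0 0 0 0 0; 0 0 0 0 0 0"

```text
t: 40.13
tool_pos: [0.5829, 0.2722, 0.1076]
tool_rot: [0.873, 3.016, 0.002]
contact_force: [-0.1, -0.3, 5.6]
opening: 0.013
```

```bash
python3 - <<'E'
from h import *
weigh(3)
plan(0.5815,0.2715,0.108,147.6)
E
```

```text
F [ 0.3  -1.    5.45] sd [0.03 0.3  0.31]
pos [0.5829 0.2721 0.1076] yaw 147.7 tilt [0.0025 0.0008] op 0.0125 t 40.28 q [ 0.32  0.2   1.67 -0.    1.27 -2.26]
shift shares before turn [ 0.03 -0.05 -0.02] | after turn [ 0.03 -0.05 -0.02] | turn rz shares 0.02 alt -31.4
```

Emit:
step_arm --increments "0 0 0.03 0 0 0.5; 0 0 0 0 0 1; 0 0 0 0 0 1; 0 0 0 0 0 1; 0 0 0 0 0 1; 0 0 0 0 0 1"

```text
t: 40.78
tool_pos: [0.5832, 0.2723, 0.1076]
tool_rot: [1.665, 2.661, 0.004]
contact_force: [0.1, -0.7, 7.7]
opening: 0.0128
```

Emit:
step_arm --increments "0 0 0 0 0 1; 0 0 0 0 0 1; 0 0 0 0 0 1; 0 0 0 0 0 1; 0 0 0 0 0 0.9; 0 0 0 0 0 0; 0 0 0 0 0 0; 0 0 0 0 0 0"

```text
t: 41.45
tool_pos: [0.5832, 0.2717, 0.1076]
tool_rot: [2.256, 2.183, 0.003]
contact_force: [-0.3, -2.2, 8.7]
opening: 0.0128
```

```bash
python3 - <<'E'
from h import *
weigh(3)
plan(0.5815,0.2715,0.108,87.6)
print(ctrl.get_obs()["wrist_torque"])
d=img("wrist","w14"); near(d,0.58,0.2715,.128,.05,30)
E
```

```text
F [-0.84 -1.87  8.32] sd [0.39 0.48 0.44]
pos [0.5832 0.2717 0.1076] yaw 88.12 tilt [ 0.0032 -0.0001] op 0.0122 t 41.6 q [ 0.32  0.2   1.67 -0.    1.27 -1.22]
shift shares before turn [-0.01 -0.07 -0.02] | after turn [-0.01 -0.07 -0.02] | turn rz shares 0.09 alt -31.33
[-0.35542459  0.16205768  0.00854862]
bar [257.3 251. ] [0.5721 0.2726] 178.1 [0.053  0.0127] 2454
```

View pics/w14.png

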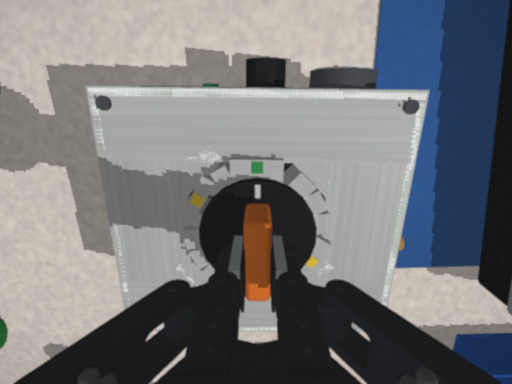

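Emit:
step_arm --increments "0 0 0 0 0 0.2; 0 0 0 0 0 0.2; 0 0 0 0 0 0; 0 0 0 0 0 0; 0 0 0 0 0 0"

```text
t: 42.07
tool_pos: [0.5831, 0.271, 0.1076]
tool_rot: [2.297, 2.139, 0.001]
contact_force: [-1.4, -4.1, 9.2]
opening: 0.0126
```

```bash
python3 - <<'E'
from h import *
print(ctrl.get_obs()["wrist_torque"]);weigh(2)
plan()
print(ctrl.get_obs()["wrist_torque"])
E
```

```text
[-0.69793822  0.28359563  0.42136243]
F [-1.63 -4.16  9.35] sd [0.14 0.19 0.69]
pos [0.5831 0.271  0.1076] yaw 85.91 tilt [ 0.0027 -0.0019] op 0.0126 t 42.17 q [ 0.32  0.2   1.67 -0.    1.27 -1.18]
shift shares before turn [0. 0. 0.] | after turn [0. 0. 0.] | turn rz shares -0.0 alt -0.0
[-0.65532364  0.34381412  0.39300516]
```

Emit:
step_arm --increments "0 0 -0.08 0 0 0; 0 0 -0.08 0 0 0; 0 0 -0.04 0 0 0; 0 0 0 0 0 0; 0 0 0 0 0 0"

```text
t: 42.58
tool_pos: [0.5822, 0.271, 0.1093]
tool_rot: [2.299, 2.138, -0.001]
contact_force: [3.0, -3.9, -2.9]
opening: 0.0128
```

Emit:
step_arm --increments "0 0 0 0 0 0; 0 0 0 0 0 0; 0 0 0 0 0 0; 0 0 -0.3 0 0 0; 0 0 -1 0 0 0; 0 0 -1 0 0 0; 0 0 -1 0 0 0; 0 0 -0.8 0 0 0; 0 0 0 0 0 0; 0 0 0 0 0 0; 0 0 0 0 0 0" --fingers -0.2

```text
t: 43.5
tool_pos: [0.5813, 0.2718, 0.2117]
tool_rot: [-2.3, -2.139, 0.002]
contact_force: [-0.0, 0.2, -0.8]
opening: 0.0343
```

```bash
python3 - <<'E'
from h import *
weigh(3)
d=img("wrist","w15"); near(d,0.5815,0.2715,.117,.05)
plan(0.4803,.0376,0.215,28.6)
d=img("top","t3")
for b in bars(d): print(b[0],b[1].round(4),round(b[2],1),b[4])
E
```

```text
F [-0.14 -0.09 -0.15] sd [0.23 0.22 0.44]
bar [256.8 196. ] [0.5799 0.2715] 176.7 [0.0523 0.0151] 959
pos [0.581  0.2716 0.2106] yaw 85.83 tilt [-0.0031 -0.0009] op 0.034 t 43.7 q [ 0.32  0.11  1.59  0.    1.45 -1.18]
shift shares before turn [-9.63 -3.34 -0.16] | after turn [-8.02  6.29 -0.19] | turn rz shares 9.99 alt -21.43
[301.1  95.2] [ 0.8088 -0.1183] 15.0 81
[273.  120.9] [ 0.7317 -0.0372] 167.7 60
[341.8 157.1] [ 0.6286 -0.2391] 100.4 77
[364.8 166. ] [ 0.6037 -0.306 ] 157.5 96
[332.2 181.5] [ 0.5569 -0.2118] 129.7 75
[245.9 206.6] [0.4798 0.0378] 117.5 63
[289.  232.2] [ 0.4078 -0.0882] 145.1 56
```

View pics/w15.png

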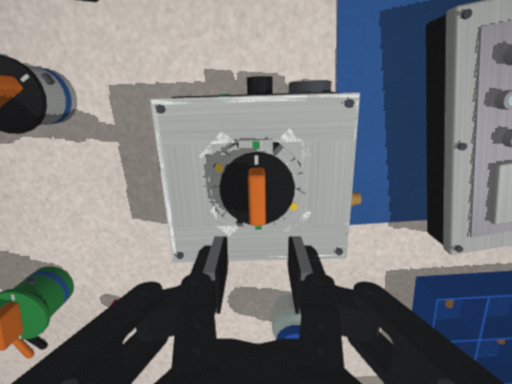

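Emit:
step_arm --increments "0 0 0 0 0 0.91; 0 0 0 0 0 0.91; 0 0 0 0 0 0.91; 0 0 0 0 0 0.91; 0 0 0 0 0 0.91; 0 0 0 0 0 0.91; 0 0 0 0 0 0.91; 0 0 0 0 0 0.91; 0 0 0 0 0 0.91; 0 0 0 0 0 0.91; 0 0 0 0 0 0.91"

```text
t: 44.67
tool_pos: [0.5816, 0.2717, 0.2117]
tool_rot: [3.047, 0.766, -0.002]
contact_force: [1.1, -1.4, 0.2]
opening: 0.0345
```

Emit:
step_arm --increments "-0.8 0.63 0 0 0 0; -0.8 0.63 0 0 0 0; -0.8 0.63 0 0 0 0; -0.8 0.63 0 0 0 0; -0.8 0.63 0 0 0 0; -0.8 0.63 0 0 0 0; -0.8 0.63 0 0 0 0; -0.8 0.63 0 0 0 0; -0.8 0.63 0 0 0 0; -0.8 0.63 0 0 0 0; 0 0 0 0 0 0; 0 0 0 0 0 0"

```text
t: 45.67
tool_pos: [0.4808, 0.0374, 0.2122]
tool_rot: [-3.045, -0.769, 0.0]
contact_force: [0.5, -0.1, -0.5]
opening: 0.0345
```

```bash
python3 - <<'E'
from h import *
weigh(3)
d=img("wrist","w16"); near(d,0.48,0.0377,.095,.05)
plan(0.4803,.0376,0.079,28.4)
E
```

```text
F [ 0.    0.2  -0.11] sd [0.27 0.36 0.35]
bar [254.1 185.7] [0.4767 0.0396] 117.7 [0.0498 0.0142] 736
pos [0.4814 0.0388 0.2124] yaw 28.54 tilt [-0.0003  0.0003] op 0.0342 t 45.87 q [-0.07 -0.29  1.96  0.    1.47 -0.57]
shift shares before turn [-0.06  0.02  5.34] | after turn [-0.06  0.02  5.34] | turn rz shares 0.02 alt -31.39
```

View pics/w16.png

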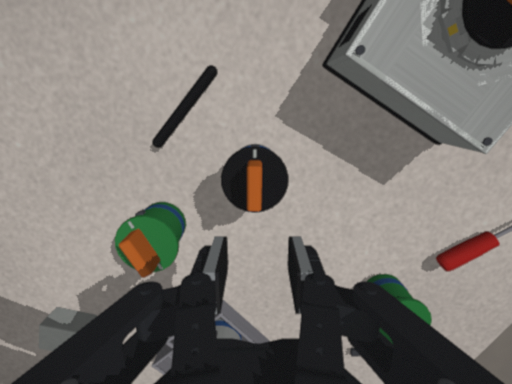

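Emit:
step_arm --increments "-0.06 -0.02 0.9 0 0 0; 0 0 1 0 0 0; 0 0 1 0 0 0; 0 0 1 0 0 0; 0 0 0.8 0 0 0; 0 0 0.4 0 0 0; 0 0 0.22 0 0 0; 0 0 0 0 0 0; 0 0 0 0 0 0"

```text
t: 46.62
tool_pos: [0.4804, 0.038, 0.0805]
tool_rot: [3.044, 0.773, 0.002]
contact_force: [0.1, -0.2, 0.5]
opening: 0.0343
```

Emit:
step_arm --increments "0 0 0 0 0 0; 0 0 0 0 0 0; 0 0 0 0 0 0; 0 0 0 0 0 0; 0 0 0 0 0 0" --fingers -1

```text
t: 47.03
tool_pos: [0.4807, 0.0376, 0.081]
tool_rot: [3.044, 0.772, 0.004]
contact_force: [-0.7, -0.8, 6.2]
opening: 0.0129
```

Emit:
step_arm --increments "0 0 -0.2 0 0 0; 0 0 -0.4 0 0 0; 0 0 -0.4 0 0 0; 0 0 -0.2 0 0 0; 0 0 0 0 0 0; 0 0 0 0 0 0; 0 0 0 0 0 0"

```text
t: 47.62
tool_pos: [0.4793, 0.0378, 0.1092]
tool_rot: [-3.045, -0.773, 0.001]
contact_force: [-0.4, -0.6, -3.6]
opening: 0.0123
```

```bash
python3 - <<'E'
from h import *
weigh(6); plan()
E
```

```text
F [-0.03  0.02 -3.86] sd [0.58 0.6  0.43]
pos [0.4794 0.0378 0.1092] yaw 28.48 tilt [-0.0007  0.    ] op 0.0127 t 47.92 q [-0.08 -0.19  2.05 -0.    1.28 -0.57]
shift shares before turn [0. 0. 0.] | after turn [0. 0. 0.] | turn rz shares -0.0 alt -0.0
```

Full: set it back down on the bench where it was (0.028 m down) and release.

Emit:
step_arm --increments "0 0 0.4 0 0 0; 0 0 0.4 0 0 0; 0 0 0.2 0 0 0; 0 0 0.1 0 0 0; 0 0 0.08 0 0 0; 0 0 0 0 0 0; 0 0 0 0 0 0; 0 0 0 0 0 0"

```text
t: 48.58
tool_pos: [0.4798, 0.0375, 0.0812]
tool_rot: [3.045, 0.773, -0.001]
contact_force: [-4.1, -0.1, 5.1]
opening: 0.0127
```

```bash
python3 - <<'E'
from h import *
weigh(2); plan()
E
```

```text
F [-4.06 -0.63  5.91] sd [0.19 0.36 0.2 ]
pos [0.4798 0.0375 0.0812] yaw 28.49 tilt [-0.0006 -0.0006] op 0.0127 t 48.68 q [-0.08 -0.15  2.07 -0.    1.22 -0.57]
shift shares before turn [0. 0. 0.] | after turn [0. 0. 0.] | turn rz shares -0.0 alt -0.0
```

Emit:
step_arm --increments "0 0 0 0 0 0; 0 0 0 0 0 0; 0 0 0 0 0 0; 0 0 -0.3 0 0 0; 0 0 -1 0 0 0; 0 0 -1 0 0 0; 0 0 -1 0 0 0; 0 0 -1 0 0 0; 0 0 -1 0 0 0; 0 0 -1 0 0 0; 0 0 0 0 0 0; 0 0 0 0 0 0" --fingers -0.2

```text
t: 49.68
tool_pos: [0.4808, 0.0377, 0.2402]
tool_rot: [3.044, 0.772, 0.007]
contact_force: [-0.6, -0.6, -0.1]
opening: 0.034
```

```bash
python3 - <<'E'
from h import *
weigh(3); plan()
d=img("top","t4")
for b in bars(d): print(b[0],b[1].round(4),round(b[2],1),b[4])
near(d,0.58,0.271,.128,.05,30)
s=img("scene")
for nm,b in (("s4a",(130,320,150,320)),("s4b",(90,220,230,420))):
    cv2.imwrite(f"pics/{nm}.png",cv2.resize(s["pixels"][b[0]:b[1],b[2]:b[3]],None,fx=3.5 if nm=="s4a" else 4,fy=3.5 if nm=="s4a" else 4)[:,:,::-1])
w=img("wrist","w17")
E
```

```text
F [-0.43  0.08 -0.41] sd [0.28 0.39 0.15]
pos [0.4789 0.0378 0.2361] yaw 28.48 tilt [-0.0024  0.0002] op 0.0341 t 49.83 q [-0.08 -0.31  1.93  0.    1.52 -0.57]
shift shares before turn [0. 0. 0.] | after turn [0. 0. 0.] | turn rz shares -0.0 alt -0.0
[301.1  95.2] [ 0.8088 -0.1183] 15.0 81
[273.  120.9] [ 0.7317 -0.0372] 167.7 60
[341.9 157. ] [ 0.6287 -0.2392] 100.0 76
[364.8 166.1] [ 0.6033 -0.3062] 156.6 91
[164.6 169.6] [0.5836 0.2769] 177.5 80
[332.2 181.5] [ 0.5569 -0.2118] 129.7 75
[288.5 232.1] [ 0.4082 -0.0868] 144.4 69
bar [164.6 169.6] [0.5813 0.2708] 177.5 [0.045  0.0146] 80
```

View pics/s4a.png

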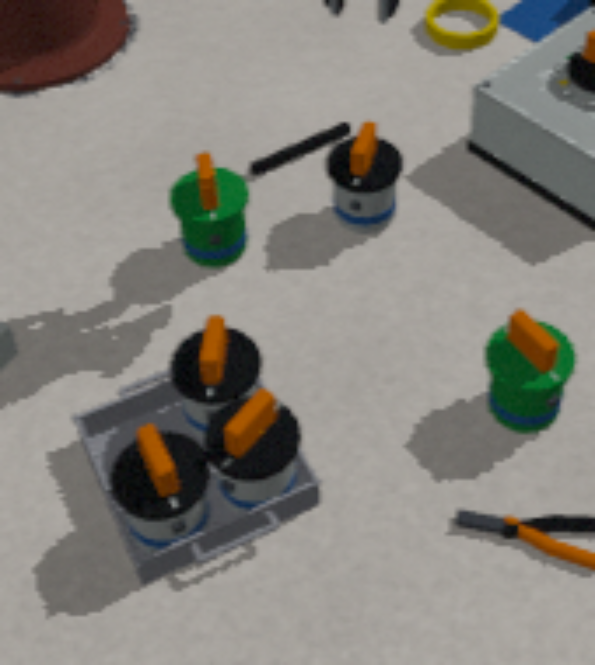

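View pics/s4b.png

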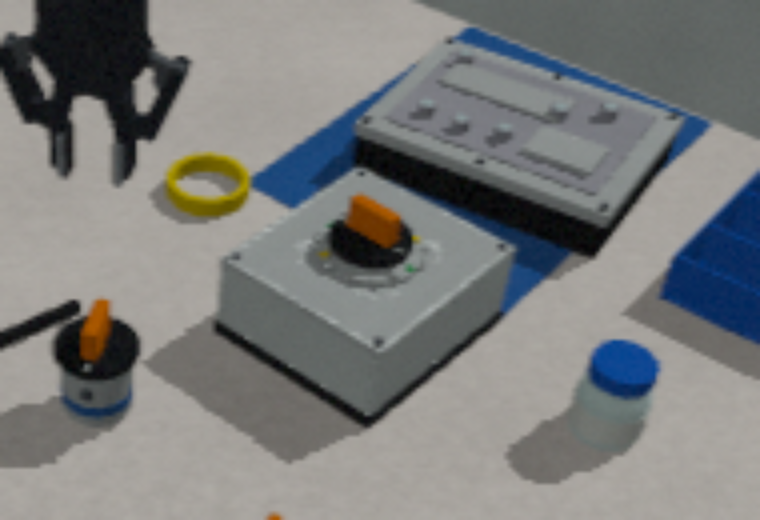

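View pics/t4.png

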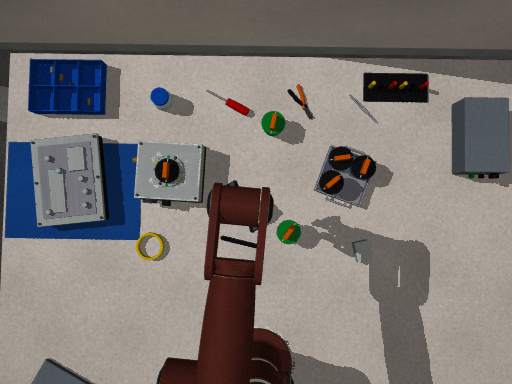

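```bash
python3 -c "
from station import ctrl
print(ctrl.finish_job())"
```

```text
the job is handed in; nothing more can be done
None
```

The purge unit now holds a full canister, and the job is handed in at about 50 s of the 210 s allowed.

- **Swap:** I pressed down the empty canister, turned it out anticlockwise and stood it in the returns tray. I lowered the full one (about 4.1 N) in on the slots with no side load, pressed it to the collar and turned it clockwise. The wrist torque rose to 0.4 N m at the stop. When I eased up before letting go, the lugs held.
- **Sorting:** Four canisters were on the bench. Two lifted at about 1.3 to 2.1 N, so they were empty and went into the tray. The other two lifted at about 4 N, so they were full: one is in the socket and the spare is back in its place on the bench. I didn't touch the two green look-alikes.
- **Last checks:** In the final pictures, the bar in the socket lies at 177.5°, in line with the unit's x axis (about -2.4°). Three canisters stand upright in the tray, and the spare stands upright on the bench. The lens case and tape roll are where they started. I saw no sign that a canister had been knocked aside.
- **Disagreements:** One canister brushed a tray wall on the way down, so I shifted it 2 mm before lowering it. Single force readings scattered by about 0.5 N, so I averaged several. The wrist camera put bar positions about 3 mm off the top camera, so I relied on the top view and the jaw contact.

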